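# Check in the hoop stand's clamp screw

### The arm

A 6-joint arm with a two-finger parallel gripper is mounted at the origin on the work surface. World frame = base frame: x ahead of the robot, y to its left, z up, the work surface at z = 0. Lengths are in m, angles in degrees, forces in N, time in s.
With the tool pointing down it reaches from about 0.375 to 0.9 m from the base axis. Payload 3.1 kg.
Tool frame: the origin (TCP) lies midway between the tips of the shut fingers; the grasp point (between the pads) lies grip_depth behind it (grip_depth is the distance from the TCP to the grasp point, in m); z points along the fingers, y is the line along which they close (so a half turn about z gives the same grasp; the last joint's range is limited). The gripper opens to 85 mm and grips with 20 to 120 N. Pads are 22 mm wide; open, the fingers measure 114 mm over their backs; the gripper's body (76 mm by 85 mm) begins 54 mm behind the grasp point. The pads swing forward as they close: fully open they stand 13 mm farther back than shut.
Start: joints at [58.184, 30.224, 82.088, -0, 67.689, -10.227], TCP at [0.23, 0.581, 0.231] pointing down, gripper open.
Joint ranges: [-176.69, 176.69], [-43.24, 126.21], [12.49, 139.97], [-82, 262], [0, 151.66], [-163.58, 163.58]. Speed limits (degrees/s): [159.86, 159.86, 180, 180, 180, 180].

### API

Orientations are given as [roll, pitch, yaw] about the fixed x, y, z axes, in that order (R = Rz(yaw) Ry(pitch) Rx(roll)).
In Python, from workcell import state, get_image, job_done, grip_depth gives the robot as it stands. The module is installed in compiled form; this text tells all that it offers.
- The arm moves only by the shell command python3 -m handwheel 'ROWS' [FORCE]. ROWS is JSON, a list of rows, each a list of 7 numbers: the opening, from 0 (shut) to 1 (fully open), then the shift along the tool's x, y, z in cm, then the turn, a rotation vector about the tool's x, y, z in degrees. In form: [[grip, dx, dy, dz, rx, ry, rz], ...]. A call has 1 to 5 rows; each row is the pose to reach, as a shift and turn from the pose commanded when the call began, along the tool's axes at that moment; what a row does not reach only later rows make up. A row lasts 1/10 s, in which the tool goes at most 50 mm and 8.59 degrees, less where a joint would pass 70% of its speed; a pose out of reach is approached as far as the arm can. A call with a gripper value outside its range is refused whole. The fingers move at their own pace and stop on an object; FORCE is the grip in N (left out, the last holds). Time passes only in rows, so rows that repeat a pose let the fingers close. It gives the time, the measured TCP pose, the force, the opening and the grip force at its end, in the units of the state.
- state(): the state, without advancing time (a new reading comes with each control period).
- get_image(name): name is "scene" or "top" or "wrist"; returns a dict with "frame" (420x560x3 uint8, red, green, blue), "range_z" (420x560 float32, m along the optical axis (not along the pixel's ray), 0 where there is no reading), "fx", "fy", "cx", "cy" (pixels), "world_to_cam" (4x4, takes a point from world to camera coordinates). Camera axes: x right, y up, looking along -z (the intrinsics and any distortion apply to the point x, -y, -z); pixel columns grow to the right and rows downward; lengths in m; the calibration is good to about 2 mm. A picture is of the moment at which its call begins.
- job_done(): hands the job in; it is judged then, once.
The state is a dict: "clock": time; "joint_positions": joint angles; "dq": joint speeds; "joint_efforts": joint torques, N m; "tool_pos": TCP position; "eef_rot": TCP orientation; "force": force on the tool from outside, world axes, zero at the start; "wrist_torque": the same for the moment, N m; "grip_width": finger opening in m; "gripper_force": force on a finger pad.
Only numpy, scipy, OpenCV 4.12 (cv2) and the standard library are available. Lean on these libraries where they do the work, as an engineer would, in place of code of your own. Each camera call takes 0.05 s, during which the arm holds its last target. There are 200 camera calls.

### The job

The embroidery hoop stand is being checked back in. Unscrew its T-bar clamp screw from the side of the stand, draw it clear and lay it flat on the cork mat; let go, then take it up again and lay it home in the grey check-in cradle so that it holds the plunger down. Leave the things around it where they are.

Things in the scene. Friction and masses are not known exactly. Their poses are not given: they have to be found in the camera images.
- stand: Hoop stand, heavy and fixed: grey block 60 mm wide (x) and 100 mm high with an upright steel post and a wooden hoop behind it (+y). Origin: centre of its underside. The threaded port looks along its -y. The post, 18 mm thick, stands 85 mm behind the port's mouth and rises to 228 mm; the block's top is 28 mm above the port's axis.
- port (a point): Centre of the mouth of the stand's level threaded port, 72 mm above the table, in a round steel boss 40 mm in diameter, 14 mm proud of the block. -y points out of the port along the screw, x is level, z up. Right-hand coarse thread, 16 mm a turn: unscrew anticlockwise seen from outside. Hard stop against tightening; lets go within 250 degrees, then pulls straight out lightly.
- screw_bar (a point): Middle of the T-bar of the loose bright steel screw (about 0.24 kg): x along the bar, y along the shank to its tip. Flat bar 8 mm thick (y), 13 mm wide, with a 16 mm ball at each end, 104 mm over all; shank 16 mm in diameter, ending 90 mm from here; two lugs 4 mm high, 58 mm from here, along x and -x. Screwed in: 40 mm out of the mouth, bar level, x along the port's x. Lying flat: 8 mm up.
- bar_end_a (a point): Centre of the ball at the bar's +x end, 44 mm from its middle; in unscrewing it rises first. The bar turns lightly (1 to 3 N at the ball): shut fingertips can push it round; pads that pinch a ball tend to creep off it. It stays turned where it is left. To carry the screw pinch the bar's flat 21 mm from its middle, across its 8 mm. 32 mm is free from ball to boss.
- bar_end_b (a point): Centre of the ball at the bar's other end, 44 mm from its middle along -x.
- screw_shank (a point): Point on the shank's axis 30 mm from the bar's middle towards the tip, near the centre of mass: the place to grip the lying screw from above, across its 16 mm shank.
- screw_tip (a point): The tip of the shank, on its axis, 90 mm from the bar's middle.
- mat: Fixed square cork mat, 140 by 140 mm, 4 mm thick; origin at the centre of its underside.
- cradle_bar (a point): Where the bar's middle lies when home in the fixed grey cradle (base 124 by 124 by 10 mm), 34 mm above the table: bar along x, shank along +y. Each half of the bar drops between cheeks 24 mm apart, 14 to 54 mm from the middle, 3 mm above this point, onto a ledge 8 mm below it. Along the shank up to the saddle fingers have room down to 20 mm below this point.
- cradle_saddle (a point): Middle of the cradle's open-topped saddle, 80 mm along +y from cradle_bar, same height: the end of the shank lies in it, the tip 10 mm past this point (21 mm wide for the 16 mm shank, walls 5 mm above this point).
- plunger (a joint): The cradle's upright steel sensing pin, 8 mm in diameter, 30 mm along +y from cradle_bar, under the shank. 0 = up (4 mm above where the shank's underside lies when home), to 0.005 m fully pressed. The screw's own weight holds it down (0.8 N), at about 0.004 when home.
- spool0: Bystander: white thread spool, 38 mm across, 50 mm high, origin at its underside.
- spool1: Bystander: wooden thread spool, 38 mm across, 50 mm high, origin at its underside.
- spool2: Bystander: grey thread spool, 38 mm across, 50 mm high, origin at its underside.
- tin: Bystander: clear jar with steel cap, 70 mm across, 55 mm high, origin at its underside.
- hoop0: Bystander: the lowest of a stack of three wooden embroidery hoops, 150 mm across, stack 30 mm high, origin at its underside.
- driver: Bystander: screwdriver 160 mm long lying on the table.
There are look-alikes about, which are no part of the job. There is more than one size of the part that bears screw_bar; the job needs the smaller.

How it is judged:
By the outcome, as a careful person would: the job done as asked, in the order asked, and still so for the second after the job is handed in, with the robot touching nothing.
It also fails if it takes over 69 s, if anything falls off the work surface, if the arm or the gripper's body presses on something with over 40 N, if the wrist force passes 120 N, or if a joint passes its speed limit or range.

## Working session

There is one attempt and no reset: what is moved stays moved. The work goes in short steps, Python scripts to look and compute and a shell command to move; the robot and the scene stay as the last step left them, time stands still between calls to the robot, and variables do not carry over. Pictures are saved under pics/ and viewed, at most 10 in all, crops included, and the job is handed in when it is done.

```bash
mkdir -p pics
cat > h.py <<'E'
import numpy as np, cv2
from workcell import state, get_image, job_done, grip_depth
from scipy.spatial.transform import Rotation as R
def shot(n,f):
    d=get_image(n); cv2.imwrite('pics/'+f+'.png',d['frame'][:,:,::-1]); np.savez('pics/'+f+'.npz',**d); return d
def pts(d):
    z=d['range_z']; v,u=np.mgrid[:z.shape[0],:z.shape[1]]
    p=np.stack([(u-d['cx'])/d['fx']*z,-(v-d['cy'])/d['fy']*z,-z,np.ones_like(z)],-1)
    w=p@np.linalg.inv(d['world_to_cam']).T; w=w[...,:3]; w[z==0]=np.nan; return w
def ray(d,u,v,h):
    i=np.linalg.inv(d['world_to_cam']); r=i[:3,:3]@np.array([(u-d['cx'])/d['fx'],-(v-d['cy'])/d['fy'],-1]); o=i[:3,3]
    return o+r*(h-o[2])/r[2]
def st():
    s=state(); print({k:np.round(s[k],4) for k in ('clock','joint_positions','tool_pos','eef_rot','force','grip_width','gripper_force')}); return s
E
python3 - <<'E'
from h import *
st();print(grip_depth if not callable(grip_depth) else grip_depth())
for n in('scene','top'):
    d=shot(n,n+'0');print(n,d['fx'],d['fy'],d['cx'],d['cy'],d.keys(),np.round(np.linalg.inv(d['world_to_cam']),3))
E
```

```text
{'clock': np.float64(0.0), 'joint_positions': array([ 5.81850e+01,  3.02801e+01,  8.21576e+01,  1.60000e-03,
        6.76887e+01, -1.02284e+01]), 'tool_pos': array([0.2295, 0.5805, 0.2303]), 'eef_rot': array([-1.798758e+02, -2.390000e-02,  1.584128e+02]), 'force': array([ 0.332 , -0.0717, -1.0012]), 'grip_width': np.float64(0.0856), 'gripper_force': np.float64(0.0)}
0.0187
scene 396.28789085695905 396.28789085695905 279.06892521068386 207.6980826827739 dict_keys(['frame', 'range_z', 'fx', 'fy', 'cx', 'cy', 'world_to_cam']) [[-0.551 -0.654  0.517  0.963]
 [ 0.834 -0.426  0.35   0.315]
 [-0.009  0.625  0.781  0.794]
 [ 0.     0.     0.     1.   ]]
top 412.95161429268603 412.95161429268603 277.5400461710727 212.83192295686897 dict_keys(['frame', 'range_z', 'fx', 'fy', 'cx', 'cy', 'world_to_cam']) [[ 0.002  0.998 -0.067  0.424]
 [-1.     0.003  0.008 -0.03 ]
 [ 0.008  0.067  0.998  1.141]
 [ 0.     0.     0.     1.   ]]
```

View pics/scene0.png

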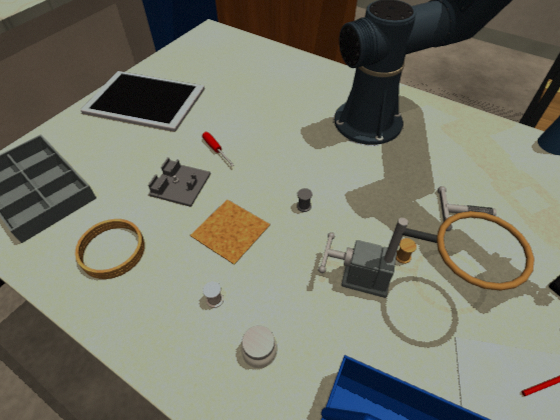

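View pics/top0.png

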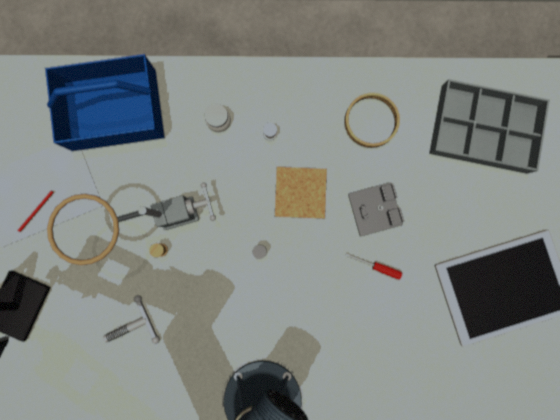

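The scene view shows the screw in the stand's port, with the bar at about (327,252), the mat at (230,230) and the cradle at (180,182). The top view shows the bar from (206,184) to (212,217), the mat at (301,192) and the cradle at (376,209). A larger, loose T-screw lies at (148,315).

Run:
```python
from h import *
f=lambda n:dict(np.load('pics/'+n+'.npz'))
for n,boxes in(('top0',{'bar':(196,175,222,226),'block':(150,185,205,235),'mat':(268,160,332,225),'cradle':(340,175,410,242)}),('scene0',{'bar':(315,228,345,278),'cradle':(145,150,215,208)})):
    d=f(n);w=pts(d)
    for k,(a,b,c,e) in boxes.items():
        q=w[b:e,a:c].reshape(-1,3);q=q[~np.isnan(q[:,0])]
        print(n,k)
        if k=='bar': rng=[(.06,.09)]
        elif k=='block': rng=[(.094,.106),(.06,.09)]
        elif k=='mat': rng=[(.002,.02)]
        else: rng=[(.005,.016),(.018,.03),(.03,.05)]
        for lo,hi in rng:
            m=q[(q[:,2]>lo)&(q[:,2]<hi)]
            if len(m)<4: continue
            r=cv2.minAreaRect((m[:,:2]*1000).astype(np.float32))
            print(lo,hi,len(m),'zmed',np.median(m[:,2]).round(4),'mean',m.mean(0).round(4),'rect',np.round(r[0],1),np.round(r[1],1),round(r[2],1))
d=f('top0')
hsv=cv2.cvtColor(d['frame'],cv2.COLOR_RGB2HSV)
m=cv2.inRange(hsv,(8,110,90),(25,255,255));m[:, :268]=0;m[:,335:]=0;m[:150]=0;m[230:]=0
c=max(cv2.findContours(m,0,2)[0],key=cv2.contourArea);r=cv2.minAreaRect(c);print('mat',r)
B=np.array([ray(d,*p,.004) for p in cv2.boxPoints(r)]);print(B.round(4),B.mean(0))
for n,(a,b,c,e) in(('top0',(130,170,230,250)),('top0',(335,170,415,245)),):
    d=f(n);cr=cv2.resize(d['frame'][b:e,a:c,::-1],None,fx=5,fy=5,interpolation=2)
    cv2.imwrite(f'pics/c{a}.png',cr)
a=cv2.imread('pics/c130.png');b=cv2.imread('pics/c335.png')
s=f('scene0')['frame'][215:300,300:420,::-1];t=f('scene0')['frame'][140:215,140:220,::-1]
o=np.zeros((600,800,3),np.uint8)
def put(i,x,y,w,h):o[y:y+h,x:x+w]=cv2.resize(i,(w,h),interpolation=2)
put(a,0,0,400,320);put(b,400,0,400,300);put(s,0,322,392,278);put(t,400,310,300,280)
cv2.imwrite('pics/mont.png',o)
```

```text
top0 bar
0.06 0.09 223 zmed 0.0759 mean [0.5249 0.1483 0.0754] rect [523.1 156. ] [102.   41.2] 16.1
top0 block
0.094 0.106 741 zmed 0.0997 mean [0.4995 0.2326 0.0997] rect [499.8 233.7] [61.2 88.9] 16.6
0.06 0.09 224 zmed 0.0777 mean [0.5114 0.1853 0.0782] rect [506.1 200.8] [ 53.6 154.1] 44.5
top0 mat
0.002 0.02 2161 zmed 0.0041 mean [ 0.5587 -0.1     0.0043] rect [559.1 -99.5] [178.6 175.5] 0.2
top0 cradle
0.005 0.016 1544 zmed 0.0095 mean [ 0.5105 -0.2975  0.0096] rect [ 518.1 -298.5] [177.4 163.1] 1.3
0.018 0.03 315 zmed 0.0255 mean [ 0.5208 -0.3369  0.0251] rect [ 514.4 -312.8] [107.4  99.9] 15.3
0.03 0.05 178 zmed 0.0357 mean [ 0.5214 -0.3381  0.0354] rect [ 515.5 -315.2] [106.8 103.2] 15.1
scene0 bar
0.06 0.09 330 zmed 0.0757 mean [0.5297 0.1518 0.0752] rect [523.5 159. ] [102.8  48.4] 16.6
scene0 cradle
0.005 0.016 1223 zmed 0.0101 mean [ 0.518  -0.295   0.0101] rect [ 514.6 -308.4] [126.  127.1] 15.1
0.018 0.03 334 zmed 0.0255 mean [ 0.526  -0.3348  0.0251] rect [ 517.  -314.8] [110.3 102.9] 14.1
0.03 0.05 202 zmed 0.0357 mean [ 0.5245 -0.3336  0.0353] rect [ 516.8 -315.8] [108.  103.6] 14.8
mat ((300.2935485839844, 192.19313049316406), (48.6396598815918, 47.673526763916016), 1.9091525077819824)
[[ 0.4938 -0.0319  0.004 ]
 [ 0.6265 -0.036   0.004 ]
 [ 0.6225 -0.1712  0.004 ]
 [ 0.4897 -0.1661  0.004 ]] [ 0.55814921 -0.10128528  0.004     ]
```

View pics/mont.png

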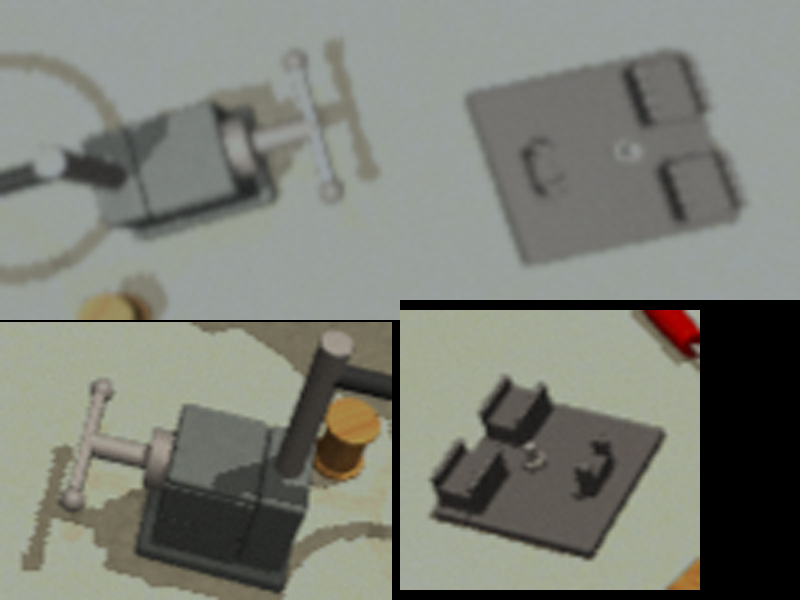

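The bar in the port is about 102 mm over all, which matches the smaller size. The bar, block and cradle are all yawed about 15 to 16.5 degrees. Next I refine the bar and cradle frames.

Run:
```python
from h import *
f=lambda n:dict(np.load('pics/'+n+'.npz'))
def rot(q,a,c):
    a=np.radians(a);e=np.array([[np.cos(a),np.sin(a)],[-np.sin(a),np.cos(a)]]);return (q[:,:2]-c)@e.T
for n,box in(('top0',(190,170,225,230)),('scene0',(310,225,350,282))):
    d=f(n);w=pts(d);a,b,c,e=box;q=w[b:e,a:c].reshape(-1,3);q=q[(q[:,2]>.058)&(q[:,2]<.09)]
    c0=np.array([.528,.142]);l=rot(q,16,c0)
    ba=q[(abs(l[:,0])>.012)&(l[:,1]<.02)]
    for i in range(3):
        u,s,vt=np.linalg.svd(ba[:,:2]-ba[:,:2].mean(0));r=(ba[:,:2]-ba[:,:2].mean(0))@vt[1];ba=ba[abs(r-np.median(r))<.011]
    x=(ba[:,:2])@vt[0];ang=np.degrees(np.arctan2(vt[0][1],vt[0][0]))
    lo,hi=x.min(),x.max();mid=ba[:,:2].mean(0)+vt[0]*((lo+hi)/2-x.mean())
    print(n,len(ba),'len',hi-lo,'mid',mid.round(4),'ang',ang,'z',ba[:,2].max(), 'cam',np.linalg.inv(d['world_to_cam'])[:3,3])
    l=rot(q,16,mid);sh=q[(abs(l[:,0])<.012)&(l[:,1]>.01)&(l[:,1]<.038)];print('shank mean',rot(sh,16,mid).mean(0),sh[:,2].max())
for n,box in(('top0',(335,170,415,245)),('scene0',(140,145,220,212))):
    d=f(n);w=pts(d);a,b,c,e=box;q=w[b:e,a:c].reshape(-1,3)
    m=q[(q[:,2]>.031)&(q[:,2]<.05)];l=rot(m,15,[.523,-.34])
    for s in(-1,1):
        k=(l[:,0]*s>.01)&(l[:,1]<.035);p=l[k]*1000
        print(n,'cheek',s,k.sum(),'x',p[:,0].min().round(1),p[:,0].max().round(1),'ybins',np.histogram(p[:,1],np.arange(-30,34,4)))
    k=(l[:,1]>.045);p=l[k]*1000;print('saddle x',p[:,0].min(),p[:,0].max(),np.histogram(p[:,0],np.arange(-30,30,4)),'y',p[:,1].min(),p[:,1].max())
    p=rot(q[(q[:,2]>.02)&(q[:,2]<.031)],15,[.523,-.34])*1000;p=p[(p[:,1]>15)&(p[:,1]<50)];print('plunger',len(p),p.mean(0))
    r=cv2.minAreaRect((q[(q[:,2]>.006)&(q[:,2]<.05)][:,:2]*1000).astype(np.float32));print(r)
# tool camera info
d=shot('wrist','w0');i=np.linalg.inv(d['world_to_cam']);print('wristcam',i.round(3),d['fx'])
```

```text
top0 122 len 0.1020138082880529 mid [0.5269 0.1428] ang -163.67529709974107 z 0.08119966272376877 cam [ 0.42392973 -0.02966191  1.14084568]
shank mean [-0.00077285  0.02403116] 0.0815480261696826
scene0 167 len 0.10280146555300285 mid [0.5283 0.1426] ang 16.42358667674614 z 0.07903247051204432 cam [0.96278343 0.31502488 0.7941697 ]
shank mean [0.00228424 0.02391148] 0.0810586127560361
top0 cheek -1 69 x -54.2 -15.1 ybins (array([ 0, 16, 19,  0,  1,  0,  0,  0,  9, 24,  0,  0,  0,  0,  0]), array([-30, -26, -22, -18, -14, -10,  -6,  -2,   2,   6,  10,  14,  18,
        22,  26,  30]))
top0 cheek 1 71 x 13.0 52.7 ybins (array([ 0, 14, 22,  1,  0,  0,  0,  0,  7, 24,  3,  0,  0,  0,  0]), array([-30, -26, -22, -18, -14, -10,  -6,  -2,   2,   6,  10,  14,  18,
        22,  26,  30]))
saddle x -17.38454692261986 15.046465835631485 (array([0, 0, 0, 6, 3, 0, 0, 0, 0, 2, 6, 2, 0, 0]), array([-30, -26, -22, -18, -14, -10,  -6,  -2,   2,   6,  10,  14,  18,
        22,  26])) y 68.3184022167446 77.57760066752562
plunger 6 [-1.03653927 23.54143288]
((523.4052124023438, -303.38226318359375), (16
[... 295 characters left out ...]
ins (array([ 3, 19, 19,  0,  0,  0,  0,  0, 14, 23,  0,  0,  0,  0,  0]), array([-30, -26, -22, -18, -14, -10,  -6,  -2,   2,   6,  10,  14,  18,
        22,  26,  30]))
saddle x -14.550044893711071 17.082972464692393 (array([ 0,  0,  0,  4, 10,  1,  0,  0,  0,  1,  6, 10,  0,  0]), array([-30, -26, -22, -18, -14, -10,  -6,  -2,   2,   6,  10,  14,  18,
        22,  26])) y 66.83081338559329 76.77607687796427
plunger 11 [ 1.35241989 22.36964175]
((460.2061767578125, -284.1087646484375), (218.31565856933594, 196.427734375), 14.936018943786621)
wristcam [[ 0.368 -0.881 -0.298  0.152]
 [ 0.93   0.348  0.119  0.611]
 [-0.001 -0.321  0.947  0.374]
 [ 0.     0.     0.     1.   ]] 367.6027093491615
```

```bash
cat >> h.py <<'E'
def to(x,y,z,yaw,roll=180):
    s=state(); r0=R.from_euler('xyz',s['eef_rot'],degrees=True); r1=R.from_euler('xyz',[roll,0,yaw],degrees=True)
    print('cm',(r0.inv().apply(np.array([x,y,z])-s['tool_pos'])*100).round(2),'rv',(r0.inv()*r1).as_rotvec(degrees=True).round(2))
M=np.array([.5276,.1427,.072]);A=16.4
def pf(x,y,z,a=A,m=M):
    c,s=np.cos(np.radians(a)),np.sin(np.radians(a)); return m+np.array([c*x-s*y,s*x+c*y,z])/1000
E
python3 - <<'E'
from h import *
w=pts(dict(np.load('pics/top0.npz')));q=w.reshape(-1,3);k=(q[:,1]>.2)&(q[:,1]<.6)&(q[:,0]>.33)&(q[:,0]<.6);print(np.nanmax(q[k][:,2]))
m=k&(q[:,2]>.1);print(np.nanmin(q[m],0),np.nanmax(q[m],0))
to(.2295,.5805,.36,196.4)
print(pf(-52,-2,40));to(*pf(-52,-2,40),196.4)
E
python3 -m handwheel '[[0,0,0,-4,0,0,0],[0,0,0,-8,0,0,0],[0,0,0,-12,0,0,0],[0,0,0,-15,0,0,0],[0,0,0,-15,0,0,0]]'
```

```text
0.23111853921218573
[0.37052242 0.20003633 0.10000436] [0.5357713  0.48293575 0.23111854]
cm [ 1.000e-02 -4.000e-02 -1.295e+01] rv [ -0.09  -0.05 -37.99]
[0.47828036 0.12609962 0.112     ]
cm [-39.85 -33.1   11.9 ] rv [ -0.09  -0.05 -37.99]
clock: 0.65
tool_pos: [0.2311, 0.5831, 0.3869]
eef_rot: [179.4, 0.1, 158.4]
force: [0.7, 1.1, -1.0]
grip_width: 0.0121
gripper_force: 0.0
```

```bash
python3 -m handwheel '[[0,-3,-2.5,0,0,0,0],[0,-6.5,-5.4,0,0,0,0],[0,-10,-8.3,0,0,0,0],[0,-13.5,-11.2,0,0,0,0],[0,-17,-14.1,0,0,0,0]]' >/dev/null; python3 -m handwheel '[[0,-3.5,-3,0,0,0,0],[0,-7.5,-6.2,0,0,0,0],[0,-11.5,-9.5,0,0,0,0],[0,-15.5,-12.8,0,0,0,0],[0,-19.2,-16,0,0,0,0]]' >/dev/null; python3 -m handwheel '[[0,-2,-1.6,0,0,0,-6],[0,-3.7,-3,0,0,0,-14],[0,-3.7,-3,0,0,0,-22],[0,-3.7,-3,0,0,0,-30],[0,-3.7,-3,0,0,0,-38]]'; python3 -m handwheel '[[0,0,0,0,0,0,0],[0,0,0,0,0,0,0]]'
python3 - <<'E'
from h import *
st();to(*pf(-52,-2,40),196.4)
shot('wrist','w1')
E
```

```text
clock: 2.15
tool_pos: [0.4768, 0.1295, 0.3799]
eef_rot: [180.0, -0.2, -163.3]
force: [1.0, 0.2, 0.2]
grip_width: -0.0002
gripper_force: 0.0
clock: 2.35
tool_pos: [0.4769, 0.1299, 0.3805]
eef_rot: [180.0, -0.1, -163.8]
force: [0.1, 0.3, 1.1]
grip_width: -0.0002
gripper_force: 0.0
{'clock': np.float64(2.35), 'joint_positions': array([ 2.264500e+00,  1.109640e+01,  8.791270e+01, -5.000000e-04,
        8.109140e+01, -1.039789e+02]), 'tool_pos': array([0.4769, 0.1299, 0.3805]), 'eef_rot': array([ 1.799762e+02, -9.770000e-02, -1.637565e+02]), 'force': array([0.1034, 0.3161, 1.079 ]), 'grip_width': np.float64(-0.0002), 'gripper_force': np.float64(0.0)}
cm [-0.07 -0.42 26.85] rv [ 0.02 -0.1  -0.16]
```

View pics/w1.png

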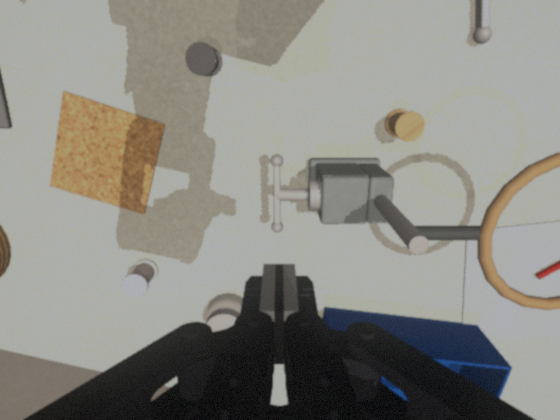

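The wrist view shows the balls at (277,161) and (277,227), with the shank running right to the boss at (315,195). The mat is at (107,153). I cross-check the positions with rays.

```bash
python3 - <<'E'
from h import *
d=dict(np.load('pics/w1.npz'));w=pts(d)
for u,v in((277,161),(277,227)):
    print(ray(d,u,v,.072).round(4), w[v,u].round(4))
print(ray(d,277,194,.072),pf(44,0,0),pf(-44,0,0))
print(ray(d,107,153,.004), ray(d,314,195,.072),w[100:200,200:350].reshape(-1,3)[:0])
E
python3 -m handwheel '[[0,0,-0.4,4,0,0,0],[0,0,-0.4,8,0,0,0],[0,0,-0.4,12,0,0,0],[0,0,-0.4,16,0,0,0],[0,0,-0.4,20,0,0,0]]'
```

```text
[0.4851 0.1304 0.072 ] [0.4837 0.1301 0.0792]
[0.5698 0.155  0.072 ] [0.5671 0.1543 0.079 ]
[0.52617988 0.14235647 0.072     ] [0.56980981 0.15512302 0.072     ] [0.48539019 0.13027698 0.072     ]
[ 0.55479641 -0.101       0.004     ] [0.51419554 0.18829747 0.072     ] []
clock: 2.9
tool_pos: [0.4785, 0.1263, 0.18]
eef_rot: [-180.0, 0.1, -163.7]
force: [0.0, -0.8, 0.1]
grip_width: -0.0002
gripper_force: 0.0
```

```bash
python3 -m handwheel '[[0,0,0,3,0,0,0],[0,0,0,6,0,0,0],[0,0,0,8.5,0,0,0],[0,0,0,9.4,0,0,0],[0,0,0,9.4,0,0,0]]';python3 -m handwheel '[[0,0,0,1,0,0,0],[0,-0.2,0,2.1,0,0,0],[0,-0.5,0,2.8,0,0,0],[0,-0.8,0,3.4,0,0,0],[0,-1,-0.1,4.1,0,0,0]]';python3 -m handwheel '[[0,-0.1,0,0.4,0,0,0],[0,-0.2,0,0.7,0,0,0],[0,-0.2,0,0.7,0,0,0]]'
python3 - <<'E'
from h import *
import sys
d=shot('scene','s1');e=shot('top','t1')
o=np.zeros((500,800,3),np.uint8)
o[:,:400]=cv2.resize(d['frame'][200:325,290:390,::-1],(400,500));o[:,400:]=cv2.resize(e['frame'][150:250,150:230,::-1],(400,500))
cv2.imwrite('pics/m1.png',o)
E
```

```text
clock: 3.4
tool_pos: [0.4778, 0.1262, 0.0863]
eef_rot: [180.0, -0.2, -163.6]
force: [-0.8, 0.5, -0.3]
grip_width: 0.0003
gripper_force: 0.0
clock: 3.9
tool_pos: [0.489, 0.1282, 0.0461]
eef_rot: [-180.0, 0.1, -163.6]
force: [-0.4, -0.0, 0.7]
grip_width: -0.0002
gripper_force: 0.4
clock: 4.2
tool_pos: [0.4905, 0.1286, 0.039]
eef_rot: [-180.0, -0.0, -163.6]
force: [0.9, 0.5, -0.0]
grip_width: -0.0
gripper_force: 0.0
```

View pics/m1.png

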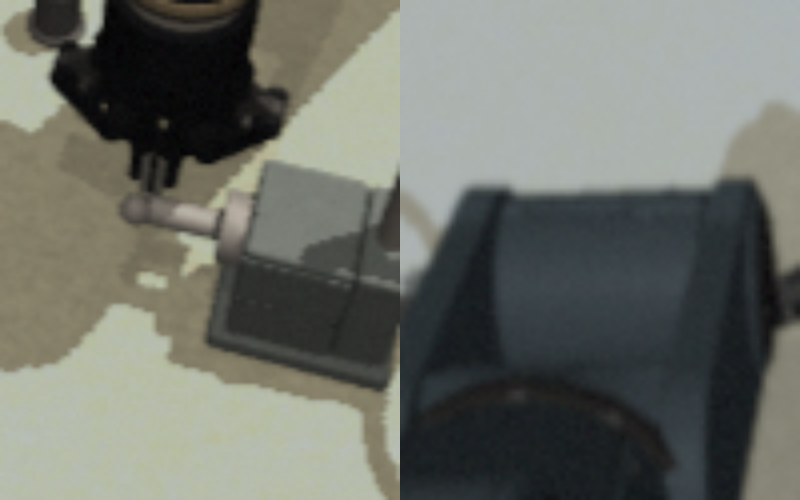

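The bar has turned about 60 degrees: its upper ball is at (135,207) in the crop, in front of the shank. Next I push ball a over the top.

```bash
python3 -m handwheel '[[0,0.6,0,-2,0,0,0],[0,0.6,0,-6,0,0,0],[0,0.3,-0.2,-10.5,0,0,0],[0,-3,-0.3,-11,0,0,0],[0,-6.5,-0.3,-11,0,0,0]]'>/dev/null
python3 -m handwheel '[[0,-3.2,0,0,0,0,0],[0,-3.2,0,2,0,0,0],[0,-3.2,0,4.8,0,0,0],[0,-3.2,0,4.8,0,0,0]]'
python3 - <<'E'
from h import *
s=state();c,q=np.cos(np.radians(A)),np.sin(np.radians(A));v=s['tool_pos']-M;print((np.array([c*v[0]+q*v[1],-q*v[0]+c*v[1],v[2]])*1000).round(1))
E
```

```text
clock: 5.2
tool_pos: [0.5811, 0.1529, 0.0981]
eef_rot: [179.9, -0.5, -163.6]
force: [-1.3, -0.8, -1.3]
grip_width: 0.0003
gripper_force: 0.0
[54.2 -5.4 26.1]
```

```bash
python3 -m handwheel '[[0,0.7,0,-0.2,0,0,0],[0,1.4,0,-0.4,0,0,0],[0,2.4,0,-0.8,0,0,0],[0,3.5,-0.1,-1.2,0,0,0],[0,4.6,-0.2,-1.25,0,0,0]]'
python3 -m handwheel '[[0,1.2,0,0,0,0,0],[0,2.2,0,0.5,0,0,0],[0,3.1,-0.1,1.1,0,0,0],[0,3.9,-0.2,2,0,0,0],[0,4.4,-0.2,2.9,0,0,0]]'
python3 -m handwheel '[[0,0.7,0,0.9,0,0,0],[0,1,0,1.7,0,0,0],[0,0.9,-0.1,2.5,0,0,0],[0,0.8,-0.1,3.3,0,0,0],[0,0.4,-0.2,4.3,0,0,0]]'
python3 -m handwheel '[[0,0,0,0,0,0,0]]'
python3 - <<'E'
from h import *
s=state();c,q=np.cos(np.radians(A)),np.sin(np.radians(A));v=s['tool_pos']-M;print((np.array([c*v[0]+q*v[1],-q*v[0]+c*v[1],v[2]])*1000).round(1))
d=shot('scene','s2');w=pts(d)[215:290,300:352].reshape(-1,3)-M
l=np.stack([c*w[:,0]+q*w[:,1],-q*w[:,0]+c*w[:,1],w[:,2]],1)*1000
b=l[(l[:,1]<6)&(l[:,1]>-35)&(abs(l[:,0])<60)&(l[:,2]>-55)&(l[:,2]<60)];print(len(b));print(b[::max(1,len(b)//25)].round(0).tolist())
E
```

```text
clock: 5.7
tool_pos: [0.5441, 0.139, 0.1172]
eef_rot: [-180.0, 0.7, -163.7]
force: [6.7, 6.4, 10.6]
grip_width: 0.0003
gripper_force: 6.3
clock: 6.2
tool_pos: [0.4993, 0.1234, 0.0881]
eef_rot: [-179.9, 0.3, -163.5]
force: [-1.0, -0.5, 3.5]
grip_width: 0.0002
gripper_force: 1.5
clock: 6.7
tool_pos: [0.4954, 0.1208, 0.0413]
eef_rot: [180.0, -0.1, -163.6]
force: [-0.6, -0.8, 2.3]
grip_width: 0.0002
gripper_force: 0.9
clock: 6.8
tool_pos: [0.4957, 0.1207, 0.0403]
eef_rot: [180.0, -0.1, -163.6]
force: [-0.7, -0.2, 0.1]
grip_width: 0.0003
gripper_force: 0.0
[-36.8 -12.1 -31.7]
423
[[-25.0, -34.0, 59.0], [-19.0, -28.0, 55.0], [-21.0, -22.0, 52.0], [-26.0, -16.0, 44.0], [-43.0, -16.0, 17.0], [-30.0, -16.0, 31.0], [-21.0, -19.0, 39.0], [-19.0, -27.0, 34.0], [-37.0, 5.0, 23.0], [-20.0, -1.0, 40.0], [-21.0, -8.0, 32.0], [-24.0, -8.0, 24.0], [-25.0, -5.0, 20.0], [-25.0, -3.0, 18.0], [-23.0, -0.0, 17.0], [-35.0, 1.0, -2.0], [-25.0, -19.0, -5.0], [-25.0, -12.0, -6.0], [-29.0, -3.0, -12.0], [-26.0, -15.0, -21.0], [20.0, -16.0, 38.0], [-6.0, -4.0, 2.0], [27.0, -18.0, 37.0], [30.0, -15.0, 39.0], [29.0, -9.0, 37.0], [8.0, -5.0, 3.0], [8.0, 4.0, 3.0]]
```

The upper ball now sits at port (27, ~-12, 37) mm. That is about 234 degrees of turn, and the bar has moved out about 11 mm, as the thread should give. I repeat the over-the-top push.

```bash
python3 -m handwheel '[[0,0.6,0,-2,0,0,0],[0,0.6,0,-6,0,0,0],[0,0.4,-0.1,-10.5,0,0,0],[0,-3,-0.2,-11,0,0,0],[0,-6.5,-0.2,-11,0,0,0]]'>/dev/null
python3 -m handwheel '[[0,-3.1,0,0,0,0,0],[0,-3.1,0,2,0,0,0],[0,-3.1,0,5.0,0,0,0],[0,-3.1,0,5.0,0,0,0]]'
python3 -m handwheel '[[0,0.7,0,-0.2,0,0,0],[0,1.4,0,-0.4,0,0,0],[0,2.4,0,-0.8,0,0,0],[0,3.4,-0.1,-1.3,0,0,0],[0,4.5,-0.1,-1.5,0,0,0]]'
python3 -m handwheel '[[0,1.2,0,0,0,0,0],[0,2.2,0,0.5,0,0,0],[0,3.1,-0.1,1.1,0,0,0],[0,3.9,-0.1,2,0,0,0],[0,4.4,-0.1,2.8,0,0,0]]'
python3 -m handwheel '[[0,0.4,0,0.1,0,0,0],[0,0.4,0,0.1,0,0,0]]'
python3 -m handwheel '[[0,0,0,-4,0,0,0],[0,0,-1,-8,0,0,0],[0,0,-3,-12,0,0,0],[0,0,-4,-15,0,0,0],[0,0,-4,-15,0,0,0]]'
python3 - <<'E'
from h import *
c,q=np.cos(np.radians(A)),np.sin(np.radians(A))
o=np.zeros((450,800,3),np.uint8)
for i,n in enumerate(('scene','wrist')):
    d=shot(n,n[0]+'3');w=pts(d)-M
    l=np.stack([c*w[...,0]+q*w[...,1],-q*w[...,0]+c*w[...,1],w[...,2]],-1)*1000
    for sg in(-1,1):
        b=l[(l[...,1]<8)&(l[...,1]>-45)&(sg*l[...,0]<54)&(sg*l[...,0]>36)&(l[...,2]>-40)&(l[...,2]<40)];print(n,sg,len(b),b.mean(0).round(1),b.max(0).round(1),b.min(0).round(1))
    f=d['frame'][:,:,::-1]
    o[:,i*400:i*400+400]=cv2.resize(f[200:320,290:397] if i==0 else f[0:360,120:440],(400,450))
cv2.imwrite('pics/m3.png',o)
s=st()
E
```

```text
clock: 7.75
tool_pos: [0.5852, 0.1458, 0.0982]
eef_rot: [179.9, -0.5, -163.6]
force: [-1.4, -0.5, -0.4]
grip_width: 0.0001
gripper_force: 0.0
clock: 8.25
tool_pos: [0.5474, 0.1322, 0.1193]
eef_rot: [-179.9, 0.4, -163.6]
force: [4.5, 1.3, 5.2]
grip_width: -0.0001
gripper_force: 2.8
clock: 8.75
tool_pos: [0.5255, 0.119, 0.105]
eef_rot: [-179.2, 3.0, -163.6]
force: [2.9, -0.4, 107.9]
grip_width: -0.0001
gripper_force: 53.5
clock: 8.95
tool_pos: [0.5222, 0.1176, 0.1036]
eef_rot: [-179.1, 3.1, -163.6]
force: [7.8, 0.1, 72.8]
grip_width: 0.0002
gripper_force: 36.0
clock: 9.45
tool_pos: [0.5131, 0.078, 0.2426]
eef_rot: [-179.8, 0.5, -163.7]
force: [1.2, -0.3, 0.1]
grip_width: 0.0002
gripper_force: 0.0<stdin>:8: RuntimeWarning: Mean of empty slice.
  ret = um.true_divide(
Traceback (most recent call last):
ValueError: zero-size array to reduction operation maximum which has no identity
```

Run:
```python
from h import *
o=np.zeros((450,800,3),np.uint8)
for i,n in enumerate(('scene','wrist')):
    f=shot(n,n[0]+'4')['frame'][:,:,::-1]
    o[:,i*400:i*400+400]=cv2.resize(f[200:320,290:397] if i==0 else f[0:360,120:440],(400,450))
cv2.imwrite('pics/m3.png',o)
```

```text
(no output)
```

View pics/m3.png

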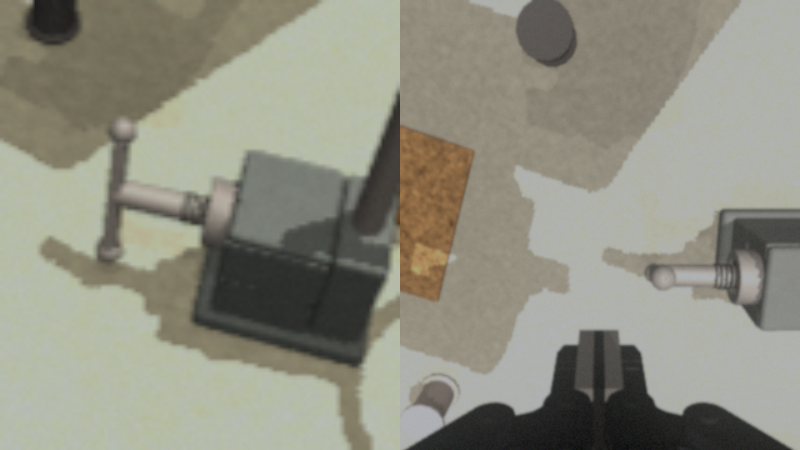

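The bar now stands upright (balls at (122,130) and (110,250) in the left crop) and the threads are visible, so it has released and the lugs are holding it from turning. I stop pushing. The plan is to grip the shank from above, draw it straight out, and roll the bar level against the mat.

Run:
```python
from h import *
c,q=np.cos(np.radians(A)),np.sin(np.radians(A))
for n,bx in(('s4',(300,215,352,290)),('w4',(280,180,400,260))):
    d=dict(np.load(f'pics/{n}.npz'));a,b,e,g=bx;w=(pts(d)-M)[b:g,a:e].reshape(-1,3)
    l=np.stack([c*w[:,0]+q*w[:,1],-q*w[:,0]+c*w[:,1],w[:,2]],1)*1000
    l=l[(abs(l[:,0])<55)&(l[:,1]>-60)&(l[:,1]<36)&(l[:,2]>-60)&(l[:,2]<60)]
    for k,t in(('top',l[l[:,2]>34]),('up',l[(l[:,2]>14)&(l[:,2]<34)]),('low',l[(l[:,2]<-14)&(l[:,2]>-34)]),('bot',l[l[:,2]<-36]),('shank',l[(abs(l[:,2])<12)&(l[:,1]>-8)&(l[:,1]<25)]),('shank hi',l[(abs(l[:,2])<12)&(l[:,1]>10)&(l[:,1]<25)])):
        if len(t): print(n,k,len(t),t.mean(0).round(1),t.min(0).round(1),t.max(0).round(1))
s=st();v=s['tool_pos']-M;print('tool port',(np.array([c*v[0]+q*v[1],-q*v[0]+c*v[1],v[2]])*1000).round(1))
```

```text
s4 top 44 [-11.2 -15.1  42.1] [-18.5 -23.   37.4] [-5.1 -8.  46.1]
s4 up 40 [ -3.6 -14.   24.4] [-11.2 -18.8  14.4] [  1.4 -10.   33.9]
s4 low 32 [ 12.2 -11.3 -23.1] [  4.3 -16.  -32.9] [ 17.3  -7.5 -14. ]
s4 bot 34 [ 17.6 -10.1 -41.5] [  8.5 -17.7 -48.2] [ 21.6  -3.4 -36.1]
s4 shank 116 [3.2 8.3 2.4] [-7.3 -8.  -8.6] [ 8.7 24.6  7.5]
s4 shank hi 52 [ 3.3 17.4  3.1] [-6.  10.4 -8.2] [ 8.7 24.6  7.5]
w4 top 319 [-16.  -16.3  43.5] [-22.  -23.4  36.8] [-7.3 -7.9 49. ]
w4 up 1 [-14.2 -17.9  19.2] [-14.2 -17.9  19.2] [-14.2 -17.9  19.2]
w4 low 10 [  4.3 -15.9 -23.8] [ -1.9 -16.1 -29.2] [ 12.9 -15.5 -17.9]
w4 bot 57 [ 10.9 -15.5 -41.6] [  5.3 -18.8 -46.1] [ 19.4  -8.9 -36.7]
w4 shank 568 [-2.7 10.9  3.5] [-8.5 -7.9 -4.5] [ 7.6 25.   8.3]
w4 shank hi 304 [-2.6 17.5  4. ] [-8.5 10.1 -4.3] [ 6.9 25.   8.3]
{'clock': np.float64(9.6), 'joint_positions': array([-3.569600e+00,  2.141810e+01,  9.718650e+01,  2.300000e-03,
        6.154760e+01, -1.099684e+02]), 'tool_pos': array([0.5091, 0.0795, 0.2372]), 'eef_rot': array([ 1.799461e+02, -1.424000e-01, -1.636022e+02]), 'force': array([0.1113, 0.2058, 0.221 ]), 'grip_width': np.float64(0.0), 'gripper_force': np.float64(0.0)}
tool port [-35.6 -55.4 165.2]
```

```bash
python3 -m handwheel '[[0.3,0,0,0,0,0,8],[0.7,0,0,0,0,0,16],[0.7,0,0,0,0,0,24],[0.7,0,0,0,0,0,32],[0.7,0,0,0,0,0,40]]' 60 >/dev/null;python3 -m handwheel '[[0.7,0,0,0,0,0,8],[0.7,0,0,0,0,0,16],[0.7,0,0,0,0,0,24],[0.7,0,0,0,0,0,32],[0.7,0,0,0,0,0,40]]' >/dev/null;python3 -m handwheel '[[0.7,0,0,0,0,0,5],[0.7,0,0,0,0,0,10],[0.7,0,0,0,0,0,10]]'
cat >> h.py <<'E'
def tp():
    s=state();v=s['tool_pos']-M;c,q=np.cos(np.radians(A)),np.sin(np.radians(A));print('tool port',(np.array([c*v[0]+q*v[1],-q*v[0]+c*v[1],v[2]])*1000).round(1),'rot',np.round(s['eef_rot'],1),'F',np.round(s['force'],1),'w',round(float(s['grip_width']),4),'t',s['clock'])
E
python3 -c "
from h import *
tp();to(*pf(0,8,70),106.4)"
```

```text
clock: 10.9
tool_pos: [0.5091, 0.0799, 0.2357]
eef_rot: [-179.7, -0.1, 106.5]
force: [0.3, -0.2, -0.2]
grip_width: 0.0599
gripper_force: 0.0
tool port [-35.5 -55.  163.7] rot [-1.797e+02 -1.000e-01  1.065e+02] F [ 0.3 -0.2 -0.2] w 0.0599 t 10.9
cm [6.28 3.6  9.37] rv [-0.29 -0.1   0.06]
```

```bash
python3 -m handwheel '[[0.7,2,1.2,0,0,0,0],[0.7,4,2.4,0,0,0,0],[0.7,6.3,3.6,0,0,0,0],[0.7,6.3,3.6,4,0,0,0],[0.7,6.3,3.6,8,0,0,0]]';python3 -m handwheel '[[0.7,0,0,0,0,0,0],[0.7,0,0,0,0,0,0]]' >/dev/null
python3 - <<'E'
from h import *
tp();to(*pf(0,8,-8.5),106.4)
d=shot('wrist','w5');cv2.imwrite('pics/w5.png',d['frame'][:,:,::-1])
E
```

```text
clock: 11.4
tool_pos: [0.5278, 0.1512, 0.1569]
eef_rot: [179.9, 0.0, 106.7]
force: [0.4, -1.2, -0.8]
grip_width: 0.0597
gripper_force: 0.0
tool port [ 1.2  7.3 84.9] rot [-179.8   -0.   106.5] F [0.7 0.7 1.3] w 0.0594 t 11.6
cm [ 0.06 -0.08  9.34] rv [-0.21 -0.05  0.08]
```

View pics/w5.png

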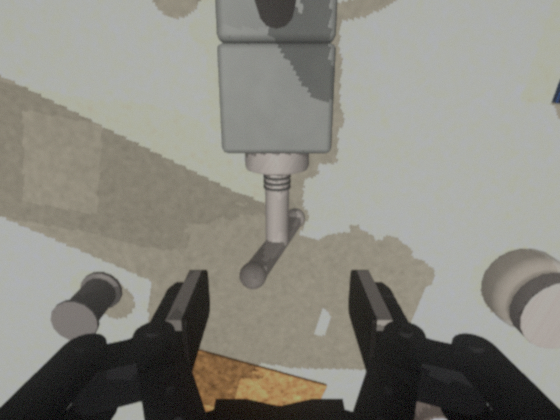

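The shank runs from (277,190) to (277,240), centred between the open fingers at columns 208 and 350. I descend and grip.

```bash
python3 -m handwheel '[[0.7,0,-0.1,2,0,0,0],[0.7,0,-0.1,4,0,0,0],[0.7,0,-0.1,6,0,0,0],[0.7,0,-0.1,8,0,0,0],[0.7,0,-0.1,9.3,0,0,0]]';python3 -m handwheel '[[0.5,0,0,0,0,0,0],[0.3,0,0,0,0,0,0],[0.15,0,0,0,0,0,0],[0,0,0,0,0,0,0],[0,0,0,0,0,0,0]]' 60;python3 -m handwheel '[[0,0,0,0,0,0,0],[0,0,0,0,0,0,0]]'; python3 -c "
from h import *
tp()"
```

```text
clock: 12.15
tool_pos: [0.5282, 0.1497, 0.0657]
eef_rot: [179.8, 0.0, 106.4]
force: [0.8, -0.0, 0.1]
grip_width: 0.0598
gripper_force: 0.0
clock: 12.65
tool_pos: [0.5263, 0.1494, 0.0658]
eef_rot: [-180.0, 0.0, 106.5]
force: [-3.0, -2.5, 5.8]
grip_width: 0.0136
gripper_force: 58.5
clock: 12.85
tool_pos: [0.5263, 0.1494, 0.0658]
eef_rot: [-180.0, 0.0, 106.4]
force: [-3.5, -2.9, 6.0]
grip_width: 0.0136
gripper_force: 58.5
tool port [ 0.7  6.7 -6.2] rot [-180.     0.   106.4] F [-3.5 -2.9  6. ] w 0.0136 t 12.85
```

The width of 13.6 mm means only the tip edges are on the shank's upper chord. I open, go 6 mm deeper and regrip.

```bash
python3 -m handwheel '[[0.4,0,0,0,0,0,0],[0.4,0,0,0,0,0,0],[0.4,0,0,0.6,0,0,0],[0.4,0,0,0.6,0,0,0]]';python3 -m handwheel '[[0.2,0,0,0,0,0,0],[0.1,0,0,0,0,0,0],[0,0,0,0,0,0,0],[0,0,0,0,0,0,0],[0,0,0,0,0,0,0]]' 60; python3 -c "
from h import *
tp()"
```

```text
clock: 13.25
tool_pos: [0.5265, 0.1498, 0.058]
eef_rot: [-180.0, -0.0, 106.4]
force: [-0.2, -0.2, -0.0]
grip_width: 0.0342
gripper_force: 0.0
clock: 13.75
tool_pos: [0.5259, 0.1496, 0.0587]
eef_rot: [-179.9, -0.0, 106.4]
force: [-2.2, -1.9, 0.1]
grip_width: 0.0139
gripper_force: 58.4
tool port [  0.3   7.1 -13.3] rot [-179.9   -0.   106.4] F [-2.2 -1.9  0.1] w 0.0139 t 13.75
```

```bash
python3 -m handwheel '[[0,-0.5,0,0,0,0,0],[0,-1,0,0,0,0,0],[0,-1.5,0,0,0,0,0],[0,-2,0,0,0,0,0],[0,-2,0,0,0,0,0]]'
python3 - <<'E'
from h import *
tp()
d=shot('scene','s6');c,q=np.cos(np.radians(A)),np.sin(np.radians(A))
w=(pts(d)-M)[205:300,280:360].reshape(-1,3)
l=np.stack([c*w[:,0]+q*w[:,1],-q*w[:,0]+c*w[:,1],w[:,2]],1)*1000
l=l[(abs(l[:,0])<35)&(l[:,1]>-60)&(l[:,1]<36)&(l[:,2]<-33)&(l[:,2]>-55)];print(len(l),l.mean(0))
E
```

```text
clock: 14.25
tool_pos: [0.5327, 0.1294, 0.0586]
eef_rot: [-180.0, 0.0, 106.4]
force: [-2.4, -1.5, -2.0]
grip_width: 0.0134
gripper_force: 58.4
tool port [  1.2 -14.2 -13.4] rot [-180.     0.   106.4] F [-2.4 -1.5 -2. ] w 0.0134 t 14.25
37 [ 18.18708366 -31.13185933 -40.70078781]
```

It slid out cleanly: the lower ball moved from y = -10 to -31 along with the grip. I draw it fully clear, raise it and carry it over the mat.

```bash
python3 -m handwheel '[[0,-1.5,0,0,0,0,0],[0,-3,0,0,0,0,0],[0,-4.5,0,0,0,0,0],[0,-6,0,0,0,0,0],[0,-7,0,-1,0,0,0]]';python3 -m handwheel '[[0,-0.5,0,-2,0,0,0],[0,-1.5,0,-4,0,0,0],[0,-2,0,-5,0,0,0],[0,-2,0,-5,0,0,0]]'>/dev/null
python3 - <<'E'
from h import *
s=st();to(.562,-.119,.11,106.4)
d=shot('scene','s7');cv2.imwrite('pics/s7c.png',cv2.resize(d['frame'][180:300,210:350,::-1],(700,600)))
E
```

```text
clock: 14.8
tool_pos: [0.5523, 0.0614, 0.0683]
eef_rot: [-179.9, -0.0, 106.3]
force: [0.4, 0.4, -1.7]
grip_width: 0.0138
gripper_force: 58.5
{'clock': np.float64(15.2), 'joint_positions': array([-6.99840e+00,  3.40525e+01,  9.71564e+01,  5.00000e-04,
        4.85206e+01, -2.33328e+01]), 'tool_pos': array([0.5596, 0.0431, 0.1208]), 'eef_rot': array([1.797515e+02, 1.068000e-01, 1.063338e+02]), 'force': array([ 0.0347,  0.1849, -1.7902]), 'grip_width': np.float64(0.0139), 'gripper_force': np.float64(58.5303)}
cm [-15.63  -4.33   1.09] rv [ 0.25  0.11 -0.07]
```

View pics/s7c.png

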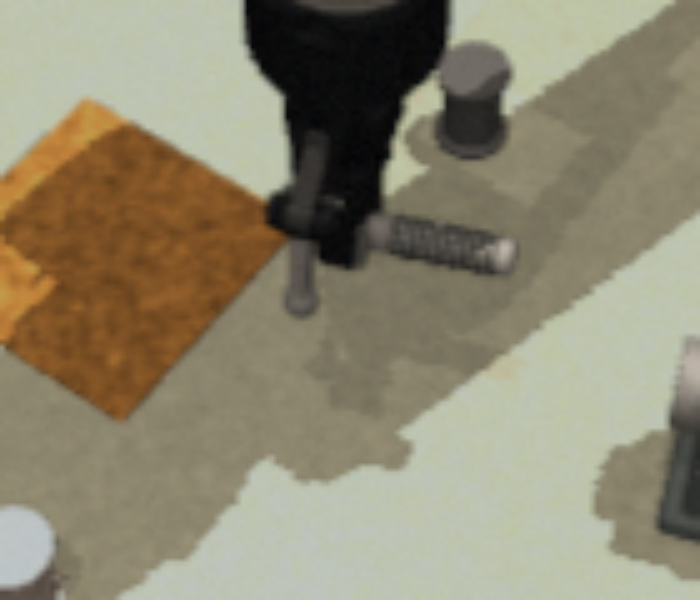

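The screw is held by the shank and clear of the stand: bar at (300,230), threaded tip at (510,255). I carry it over the mat and tilt.

```bash
python3 -m handwheel '[[0,-3,-0.8,0,0,0,0],[0,-6.5,-1.8,0,0,0,0],[0,-10,-2.8,0,0,0,0],[0,-13.5,-3.8,0,0,0,0],[0,-15.6,-4.3,0,0,0,0]]'>/dev/null; python3 -m handwheel '[[0,0,0,0,-8,0,0],[0,0,0,0,-16,0,0],[0,0,0,0,-24,0,0],[0,0,0,0,-32,0,0],[0,0,0,0,-40,0,0]]'; python3 -m handwheel '[[0,0,0,0,0,0,0],[0,0,0,0,0,0,0]]'
cat >> h.py <<'E'
def bar(n='scene',f='tmp',zmax=.2,c=None):
    # screw points near tool in frame A centred at shank axis (13 mm behind TCP)
    d=shot(n,f);s=state();r=R.from_euler('xyz',s['eef_rot'],degrees=True).as_matrix();o=s['tool_pos']-.013*r[:,2]
    w=pts(d).reshape(-1,3)-o;a=np.radians(A);l=np.stack([np.cos(a)*w[:,0]+np.sin(a)*w[:,1],-np.sin(a)*w[:,0]+np.cos(a)*w[:,1],w[:,2]],1)*1000
    print('axis at',o.round(4));return d,l
E
python3 - <<'E'
from h import *
s=st();d,l=bar()
k=(l[:,1]<-13)&(l[:,1]>-36)&(np.hypot(l[:,0],l[:,2])<56)&(np.hypot(l[:,0],l[:,2])>12);b=l[k];print(len(b));print(b[::max(1,len(b)//30)].round(0).tolist())
E
```

```text
clock: 16.25
tool_pos: [0.5601, -0.109, 0.1167]
eef_rot: [152.1, -1.8, 107.6]
force: [0.1, 0.1, -1.5]
grip_width: 0.0137
gripper_force: 58.9
clock: 16.45
tool_pos: [0.5607, -0.1096, 0.1167]
eef_rot: [152.3, -1.8, 107.5]
force: [0.6, 0.0, -2.2]
grip_width: 0.0135
gripper_force: 58.9
{'clock': np.float64(16.45), 'joint_positions': array([-34.173 ,  33.0021, 112.7554,  53.9777,  28.168 , -98.4208]), 'tool_pos': array([ 0.5607, -0.1096,  0.1167]), 'eef_rot': array([152.3   ,  -1.7648, 107.5485]), 'force': array([ 0.6426,  0.014 , -2.1969]), 'grip_width': np.float64(0.0135), 'gripper_force': np.float64(58.9418)}
axis at [ 0.5558 -0.1118  0.1287]
83
[[-5.0, -23.0, 14.0], [-7.0, -19.0, 13.0], [-5.0, -18.0, 13.0], [12.0, -19.0, -6.0], [8.0, -16.0, -10.0], [14.0, -18.0, -7.0], [11.0, -15.0, -10.0], [16.0, -17.0, -8.0], [12.0, -14.0, -11.0], [18.0, -19.0, -9.0], [18.0, -14.0, -8.0], [10.0, -14.0, -18.0], [18.0, -19.0, -13.0], [18.0, -15.0, -12.0], [19.0, -22.0, -16.0], [20.0, -16.0, -13.0], [16.0, -14.0, -17.0], [23.0, -18.0, -14.0], [22.0, -13.0, -14.0], [23.0, -20.0, -18.0], [23.0, -16.0, -17.0], [24.0, -21.0, -21.0], [24.0, -16.0, -19.0], [19.0, -13.0, -24.0], [27.0, -16.0, -19.0], [24.0, -13.0, -21.0], [28.0, -19.0, -22.0], [27.0, -15.0, -23.0], [21.0, -13.0, -29.0], [31.0, -15.0, -21.0], [32.0, -18.0, -24.0], [31.0, -13.0, -24.0], [32.0, -18.0, -28.0], [36.0, -19.0, -27.0], [35.0, -14.0, -27.0], [36.0, -19.0, -30.0], [37.0, -14.0, -28.0], [40.0, -18.0, -29.0], [37.0, -14.0, -31.0], [39.0, -16.0, -33.0], [40.0, -16.0, -36.0], [41.0, -13.0, -37.0]]
```

The tilt reached 28 degrees, so the bar leans about 52 degrees with its low ball towards +x. I lower it until the ball meets the mat and roll it in a lighter grip.

```bash
python3 -m handwheel '[[0,-0.3,-0.9,1.7,0,0,0],[0,-0.6,-1.9,3.5,0,0,0],[0,-0.9,-2.8,5.2,0,0,0],[0,-0.9,-3.5,6.6,0,0,0],[0,-0.9,-3.9,7.3,0,0,0]]'; python3 -m handwheel '[[0,0,0,0,0,0,0],[0,0,0,0,0,0,0]]' 25;  python3 - <<'E'
from h import *
s=st();d,l=bar()
k=(l[:,1]<-13)&(l[:,1]>-36)&(np.hypot(l[:,0],l[:,2])<56)&(np.hypot(l[:,0],l[:,2])>30);b=l[k];print(len(b),b.mean(0));print(b[::max(1,len(b)//8)].round(0).tolist())
E
```

```text
clock: 17.0
tool_pos: [0.5633, -0.1153, 0.0337]
eef_rot: [152.2, -1.7, 107.7]
force: [-21.7, 0.8, 33.8]
grip_width: 0.0137
gripper_force: 63.7
clock: 17.2
tool_pos: [0.5636, -0.1158, 0.0349]
eef_rot: [152.1, -1.6, 107.7]
force: [-2.8, 0.0, 1.4]
grip_width: 0.0136
gripper_force: 59.3
{'clock': np.float64(17.2), 'joint_positions': array([ -34.6661,   43.277 ,  113.7892,   75.4924,   23.456 , -122.8006]), 'tool_pos': array([ 0.5636, -0.1158,  0.0349]), 'eef_rot': array([152.137 ,  -1.6333, 107.6678]), 'force': array([-2.7645,  0.0415,  1.3955]), 'grip_width': np.float64(0.0136), 'gripper_force': np.float64(59.3227)}
axis at [ 0.5579 -0.118   0.0464]
99 [ 22.61101727 -22.13931671 -34.54908261]
[[18.0, -13.0, 52.0], [10.0, -36.0, -41.0], [7.0, -16.0, -41.0], [19.0, -35.0, -41.0], [20.0, -29.0, -41.0], [31.0, -14.0, -24.0], [30.0, -33.0, -42.0], [40.0, -15.0, -25.0], [41.0, -13.0, -31.0]]
```

```bash
python3 -m handwheel '[[0,0,-0.3,0.1,0,0,0],[0,0,-0.5,0.2,0,0,0],[0,0,-0.7,0.3,0,0,0],[0,0,-0.9,0.4,0,0,0],[0,0,-1.1,0.5,0,0,0]]' 20;  python3 - <<'E'
from h import *
s=st();d,l=bar()
k=(l[:,1]<-13)&(l[:,1]>-36)&(np.hypot(l[:,0],l[:,2])<56)&(np.hypot(l[:,0],l[:,2])>30);b=l[k&(l[:,2]>-60)];z=b[:,2]+1000*.0
print(len(b));print(b[::max(1,len(b)//12)].round(0).tolist())
E
```

```text
clock: 17.75
tool_pos: [0.5581, -0.1169, 0.0282]
eef_rot: [151.7, -1.7, 107.8]
force: [-2.8, 1.3, 5.8]
grip_width: 0.0136
gripper_force: 61.1
{'clock': np.float64(17.75), 'joint_positions': array([ -35.4248,   44.1872,  114.7172,   79.8392,   23.6712, -128.224 ]), 'tool_pos': array([ 0.5581, -0.1169,  0.0282]), 'eef_rot': array([151.6854,  -1.6835, 107.7538]), 'force': array([-2.8255,  1.2785,  5.7758]), 'grip_width': np.float64(0.0136), 'gripper_force': np.float64(61.1151)}
axis at [ 0.5515 -0.1195  0.0387]
108
[[17.0, -13.0, 50.0], [3.0, -18.0, -35.0], [13.0, -33.0, -37.0], [28.0, -15.0, -13.0], [32.0, -16.0, -13.0], [34.0, -21.0, -17.0], [25.0, -30.0, -36.0], [37.0, -20.0, -20.0], [40.0, -22.0, -21.0], [42.0, -21.0, -22.0], [45.0, -17.0, -21.0], [46.0, -17.0, -24.0]]
```

```bash
python3 -m handwheel '[[0,0,-0.2,0.1,0,0,0],[0,0,-0.4,0.2,0,0,0],[0,0,-0.6,0.3,0,0,0],[0,0,-0.8,0.4,0,0,0],[0,0,-0.8,0.4,0,0,0]]' 20;  python3 - <<'E'
from h import *
s=st();d,l=bar()
k=(l[:,1]<-13)&(l[:,1]>-36)&(np.hypot(l[:,0],l[:,2])<56)&(np.hypot(l[:,0],l[:,2])>30);b=l[k&(l[:,2]>-24)];print(b[::max(1,len(b)//12)].round(0).tolist())
E
```

```text
clock: 18.3
tool_pos: [0.5522, -0.1185, 0.0196]
eef_rot: [151.9, -1.7, 107.7]
force: [-3.5, 2.1, 10.9]
grip_width: 0.0137
gripper_force: 64.1
{'clock': np.float64(18.3), 'joint_positions': array([ -35.9591,   45.2038,  115.3736,   82.8636,   23.4818, -132.0953]), 'tool_pos': array([ 0.5522, -0.1185,  0.0196]), 'eef_rot': array([151.8646,  -1.6924, 107.7215]), 'force': array([-3.5473,  2.0865, 10.9064]), 'grip_width': np.float64(0.0137), 'gripper_force': np.float64(64.1021)}
axis at [ 0.5464 -0.1207  0.0311]
[[31.0, -19.0, -6.0], [32.0, -21.0, -9.0], [31.0, -14.0, -8.0], [35.0, -18.0, -9.0], [27.0, -15.0, -18.0], [34.0, -16.0, -13.0], [36.0, -24.0, -17.0], [38.0, -14.0, -12.0], [42.0, -18.0, -12.0], [42.0, -35.0, -23.0], [44.0, -17.0, -13.0], [49.0, -17.0, -10.0], [48.0, -21.0, -18.0], [48.0, -13.0, -15.0], [48.0, -14.0, -19.0]]
```

The roll works: the lean is now 71 degrees. I lift, take the tilt off, and press again with the fingers vertical.

```bash
python3 -m handwheel '[[0,0,0.9,-1.7,0,0,0],[0,0,1.9,-3.5,0,0,0],[0,0,2.4,-4.4,0,0,0],[0,0,2.4,-4.4,0,0,0]]'; python3 -c "
from h import *
to(.572,-.119,.07,106.4)"
```

```text
clock: 18.75
tool_pos: [0.5532, -0.1214, 0.0693]
eef_rot: [152.0, -1.5, 107.6]
force: [0.8, 0.7, -3.0]
grip_width: 0.0141
gripper_force: 62.6
cm [-0.34  1.68  0.8 ] rv [27.95 -1.74  0.86]
```

```bash
python3 -m handwheel '[[0,0,0.4,0.2,7,-0.4,0.2],[0,0,0.8,0.4,14,-0.9,0.4],[0,0,1.2,0.6,21,-1.3,0.6],[0,-0.3,1.7,0.8,28,-1.7,0.8],[0,-0.3,1.7,0.8,28,-1.7,0.8]]' 20; python3 -m handwheel '[[0,0,0,0,0,0,0],[0,0,0,0,0,0,0],[0,0,0,0,0,0,0]]';python3 - <<'E'
from h import *
s=st();d,l=bar();to(.572,-.119,.07,106.4)
k=(l[:,1]<-13)&(l[:,1]>-36)&(np.hypot(l[:,0],l[:,2])<56)&(np.hypot(l[:,0],l[:,2])>30);b=l[k&(l[:,2]>-50)];print(b[::max(1,len(b)//12)].round(0).tolist())
E
```

```text
clock: 19.25
tool_pos: [0.5689, -0.1139, 0.0664]
eef_rot: [172.5, -2.3, 107.4]
force: [1.1, 0.5, -2.9]
grip_width: 0.014
gripper_force: 62.5
clock: 19.55
tool_pos: [0.5677, -0.113, 0.0663]
eef_rot: [172.3, -2.5, 107.4]
force: [-0.7, 0.8, -1.9]
grip_width: 0.0137
gripper_force: 62.5
{'clock': np.float64(19.55), 'joint_positions': array([-26.0442,  38.9978, 100.2096,  11.7298,  37.4552, -52.4261]), 'tool_pos': array([ 0.5677, -0.113 ,  0.0663]), 'eef_rot': array([172.2824,  -2.4894, 107.4335]), 'force': array([-0.6681,  0.7663, -1.871 ]), 'grip_width': np.float64(0.0137), 'gripper_force': np.float64(62.4954)}
axis at [ 0.5662 -0.1144  0.0794]
cm [-0.65  0.29 -0.34] rv [ 7.69 -2.53  0.83]
[[26.0, -20.0, -18.0], [23.0, -14.0, -19.0], [27.0, -17.0, -20.0], [21.0, -13.0, -26.0], [29.0, -14.0, -21.0], [30.0, -17.0, -24.0], [31.0, -22.0, -29.0], [31.0, -14.0, -25.0], [35.0, -15.0, -25.0], [37.0, -16.0, -26.0], [38.0, -17.0, -29.0], [37.0, -18.0, -35.0], [40.0, -14.0, -33.0]]
```

```bash
python3 -m handwheel '[[0,-0.3,0.2,-0.3,4,-1.2,0.4],[0,-0.6,0.3,-0.3,7.7,-2.5,0.8],[0,-0.6,0.3,-0.3,7.7,-2.5,0.8],[0,-0.6,0.3,-0.3,7.7,-2.5,0.8]]';python3 - <<'E'
from h import *
d,l=bar();to(.572,-.119,.07,106.4)
k=(l[:,1]<-13)&(l[:,1]>-36)&(np.hypot(l[:,0],l[:,2])<56)&(np.hypot(l[:,0],l[:,2])>30);b=l[k&(l[:,2]>-50)];print(b[::max(1,len(b)//12)].round(0).tolist())
E
```

```text
clock: 20.0
tool_pos: [0.5727, -0.1186, 0.07]
eef_rot: [179.9, 0.0, 106.5]
force: [-0.1, -0.4, -2.5]
grip_width: 0.0135
gripper_force: 62.5
axis at [ 0.5723 -0.1187  0.083 ]
cm [-0.02 -0.04 -0.  ] rv [0.03 0.01 0.05]
[[13.0, -16.0, -29.0], [22.0, -16.0, -21.0], [24.0, -21.0, -25.0], [21.0, -15.0, -26.0], [25.0, -18.0, -26.0], [18.0, -15.0, -35.0], [27.0, -18.0, -28.0], [21.0, -14.0, -34.0], [28.0, -17.0, -30.0], [31.0, -24.0, -33.0], [32.0, -15.0, -28.0], [32.0, -24.0, -35.0], [33.0, -16.0, -31.0], [34.0, -18.0, -34.0], [33.0, -19.0, -40.0]]
```

```bash
python3 -m handwheel '[[0,0,0,1.5,0,0,0],[0,0,0,2.7,0,0,0],[0,0,0,3.5,0,0,0]]';python3 -m handwheel '[[0,0,-0.3,0.3,0,0,0],[0,0,-0.6,0.6,0,0,0],[0,0,-0.8,0.9,0,0,0],[0,0,-1,1.2,0,0,0],[0,0,-1.1,1.5,0,0,0]]';python3 -m handwheel '[[0,0,-0.1,0.3,0,0,0],[0,0,-0.2,0.6,0,0,0],[0,0,-0.3,0.9,0,0,0],[0,0,-0.3,1.1,0,0,0],[0,0,-0.3,1.1,0,0,0]]';python3 - <<'E'
from h import *
d,l=bar();tp()
k=(l[:,1]<-13)&(l[:,1]>-40)&(np.hypot(l[:,0],l[:,2])<56)&(np.hypot(l[:,0],l[:,2])>12);b=l[k&(l[:,2]>-13)];print(b[::max(1,len(b)//25)].round(0).tolist())
cv2.imwrite('pics/s9c.png',cv2.resize(d['frame'][170:290,160:300,::-1],(700,600)))
E
```

```text
clock: 20.35
tool_pos: [0.5712, -0.1184, 0.0341]
eef_rot: [-179.8, -0.1, 106.4]
force: [-12.5, 5.3, 35.9]
grip_width: 0.0139
gripper_force: 66.9
clock: 20.85
tool_pos: [0.5613, -0.1213, 0.0218]
eef_rot: [-179.9, 0.0, 106.5]
force: [-8.8, 4.0, 21.5]
grip_width: 0.0138
gripper_force: 69.0
clock: 21.35
tool_pos: [0.5585, -0.1223, 0.0101]
eef_rot: [-179.9, 0.0, 106.5]
force: [-5.1, 2.7, 8.9]
grip_width: 0.0136
gripper_force: 69.8
axis at [ 0.5586 -0.1223  0.0231]
tool port [ -45.1 -263.   -61.9] rot [-179.9    0.   106.5] F [-4.1  2.2 11.3] w 0.0136 t 21.4
[[19.0, -22.0, 2.0], [20.0, -16.0, 5.0], [23.0, -23.0, 2.0], [23.0, -18.0, 4.0], [18.0, -15.0, -1.0], [23.0, -21.0, -0.0], [22.0, -16.0, -0.0], [26.0, -22.0, -1.0], [25.0, -18.0, -1.0], [30.0, -23.0, -1.0], [29.0, -18.0, 0.0], [24.0, -16.0, -5.0], [32.0, -19.0, -0.0], [31.0, -15.0, 0.0], [34.0, -22.0, -3.0], [32.0, -18.0, -4.0], [37.0, -23.0, -3.0], [35.0, -19.0, -4.0], [31.0, -16.0, -8.0], [40.0, -22.0, -3.0], [39.0, -17.0, -3.0], [31.0, -16.0, -13.0], [41.0, -21.0, -5.0], [40.0, -17.0, -5.0], [44.0, -26.0, -8.0], [45.0, -20.0, -4.0], [43.0, -16.0, -6.0], [38.0, -13.0, -10.0], [47.0, -21.0, -5.0], [46.0, -17.0, -5.0], [42.0, -14.0, -9.0], [49.0, -21.0, -8.0], [48.0, -16.0, -7.0], [50.0, -18.0, -8.0], [47.0, -15.0, -11.0]]
```

View pics/s9c.png

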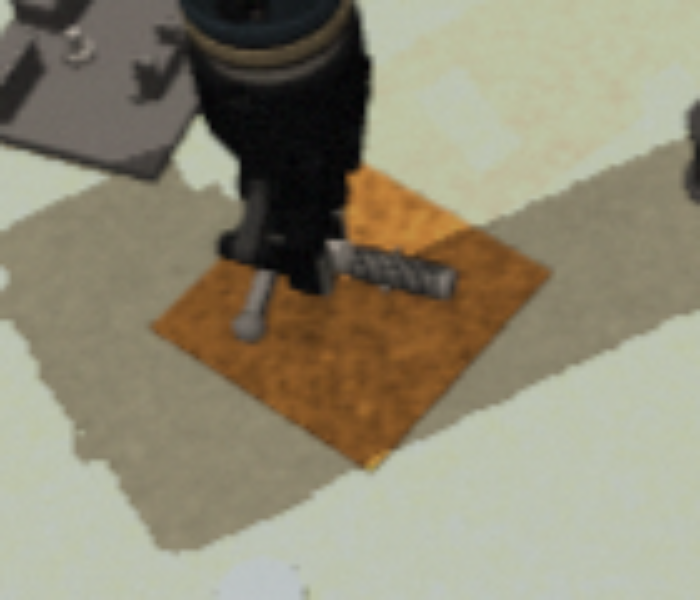

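The screw lies over the mat, with the +x ball at (250,320) and the tip at (450,280) in the crop; the bar is about 10 degrees off level. I lower a little, press and let go.

```bash
python3 -m handwheel '[[0,0,0,0.15,0,0,0],[0,0,0,0.3,0,0,0],[0,0,0,0.4,0,0,0],[0,0,0,0.4,0,0,0]]';python3 -m handwheel '[[0.25,0,0,0,0,0,0],[0.3,0,0,0,0,0,0],[0.4,0,0,0,0,0,0],[0.5,0,0,0,0,0,0],[0.5,0,0,0,0,0,0]]';python3 -m handwheel '[[0.5,0,0,-2,0,0,0],[0.5,0,0,-5,0,0,0],[0.5,-1,0,-9,0,0,0],[0.5,-3,0,-12,0,0,0],[0.5,-5,0,-15,0,0,0]]';python3 -m handwheel '[[0.5,0,0,0,0,0,0],[0.5,0,0,0,0,0,0]]';python3 - <<'E'
from h import *
st();d=shot('wrist','w10');cv2.imwrite('pics/w10.png',d['frame'][:,:,::-1])
w=pts(d);q=w.reshape(-1,3);k=(q[:,2]>.008)&(q[:,2]<.06)&(abs(q[:,0]-.557)<.09)&(abs(q[:,1]+.101)<.09);b=q[k];print(len(b),b.min(0).round(4),b.max(0).round(4))
m=(k.reshape(w.shape[:2])*255).astype(np.uint8);np.save('pics/m10.npy',m)
h=np.histogram(b[:,2],np.arange(.008,.04,.002));print(h[0])
E
```

```text
clock: 21.8
tool_pos: [0.5588, -0.1223, 0.0059]
eef_rot: [-179.9, 0.0, 106.5]
force: [-4.4, 2.0, 10.2]
grip_width: 0.0138
gripper_force: 70.9
clock: 22.3
tool_pos: [0.5605, -0.1232, 0.0053]
eef_rot: [179.9, 0.1, 106.5]
force: [-0.1, 0.5, 0.2]
grip_width: 0.0429
gripper_force: 0.0
clock: 22.8
tool_pos: [0.5745, -0.1709, 0.1572]
eef_rot: [179.9, 0.2, 106.5]
force: [-0.4, -0.4, 0.1]
grip_width: 0.0427
gripper_force: 0.0
clock: 23.0
tool_pos: [0.5744, -0.171, 0.156]
eef_rot: [179.9, 0.2, 106.4]
force: [-0.5, -0.4, -0.4]
grip_width: 0.0427
gripper_force: 0.0
{'clock': np.float64(23.0), 'joint_positions': array([-2.72219e+01,  3.35190e+01,  9.00539e+01, -6.89000e-02,
        5.62364e+01, -4.36017e+01]), 'tool_pos': array([ 0.5744, -0.171 ,  0.156 ]), 'eef_rot': array([1.799015e+02, 1.732000e-01, 1.064179e+02]), 'force': array([-0.5359, -0.3867, -0.4027]), 'grip_width': np.float64(0.0427), 'gripper_force': np.float64(0.0)}
4546 [ 0.5123 -0.1626  0.008 ] [ 0.6119 -0.0459  0.0239]
[   9   57  148  285  672 1937 1347   91    0    0    0    0    0    0
    0]
```

View pics/w10.png

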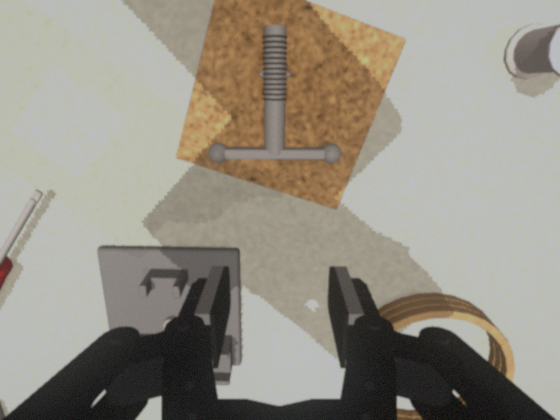

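The screw lies flat and wholly on the mat: balls at (218,154) and (332,154), tip at (275,28), and the fingers are clear of it. I compute its pose and the grasp.

Run:
```python
from h import *
d=dict(np.load('pics/w10.npz'));m=np.load('pics/m10.npy')
w=pts(d);B=[ray(d,218,154,.012),ray(d,332,154,.012)];T=ray(d,275,24,.014)
for p in B+[T]:print(p.round(4))
mid=(B[0]+B[1])/2;x=B[1]-B[0];print('len',np.linalg.norm(x),'mid',mid.round(4),'yaw',np.degrees(np.arctan2(x[1],x[0])),'tip yaw',np.degrees(np.arctan2(-(T-mid)[0],(T-mid)[1])),np.linalg.norm((T-mid)[:2]))
# depth check: shank points
q=w[60:145,255:295].reshape(-1,3);q=q[(q[:,2]>.012)&(q[:,2]<.03)];u,s,vt=np.linalg.svd(q[:,:2]-q[:,:2].mean(0));print('shank',q.mean(0),'dir',np.degrees(np.arctan2(-vt[0][0],vt[0][1])))
# cradle recheck
k=(w[...,2]>.031)&(w[...,2]<.045)&(w[...,1]<-.2)&(w[...,0]<.62);c=w[k];a=np.radians(15);l=c[:,:2]-[.525,-.3473];l=np.stack([np.cos(a)*l[:,0]+np.sin(a)*l[:,1],-np.sin(a)*l[:,0]+np.cos(a)*l[:,1]],1)*1000
s=l[(l[:,1]>60)&(l[:,1]<95)];print('saddle',len(s),s.min(0),s.max(0),np.histogram(s[:,0],np.arange(-22,23,4)))
```

```text
[ 0.5201 -0.156   0.012 ]
[ 0.606  -0.1307  0.012 ]
[ 0.5373 -0.055   0.014 ]
len 0.08960813196214573 mid [ 0.563  -0.1433  0.012 ] yaw 16.404429151710744 tip yaw 16.24001488971379 0.09194123294317684
shank [ 0.55119447 -0.10474136  0.01899426] dir -164.26841955229054
saddle 307 [-18.33702296  72.35800597] [15.00351417 83.79124141] (array([ 4, 82, 75,  0,  0,  0,  0, 22, 80, 44,  0]), array([-22, -18, -14, -10,  -6,  -2,   2,   6,  10,  14,  18,  22]))
```

```bash
python3 -c "
from h import *
to(.5546,-.1145,.005,106.3)"
```

```text
cm [ 5.87 -0.21 14.98] rv [-0.03  0.05  0.15]
```

```bash
python3 -m handwheel '[[0.5,2,-0.1,3,0,0,0],[0.5,4,-0.2,6,0,0,0],[0.5,5.9,-0.2,9,0,0,0],[0.5,5.9,-0.2,12,0,0,0],[0.5,5.9,-0.2,14,0,0,0]]'>/dev/null;python3 -m handwheel '[[0.5,0,0,0.5,0,0,0],[0.5,0,0,0.9,0,0,0],[0.5,0,0,0.9,0,0,0]]';python3 -m handwheel '[[0.3,0,0,0,0,0,0],[0.15,0,0,0,0,0,0],[0,0,0,0,0,0,0],[0,0,0,0,0,0,0],[0,0,0,0,0,0,0]]' 50;python3 -m handwheel '[[0,0,0,-1,0,0,0],[0,0,0,-3,0,0,0],[0,0,0,-6,0,0,0],[0,0,0,-8,0,0,0],[0,0,0,-8,0,0,0]]'; python3 -c "
from h import *
st();p=np.array([.525,-.3473]);a=np.radians(15);g=p+30e-3*np.array([-np.sin(a),np.cos(a)]);print(g);to(*g,.085,105)"
```

```text
clock: 23.85
tool_pos: [0.5557, -0.1147, 0.0062]
eef_rot: [180.0, 0.1, 106.5]
force: [0.0, -0.4, 0.8]
grip_width: 0.0427
gripper_force: 0.0
clock: 24.35
tool_pos: [0.5565, -0.1154, 0.0076]
eef_rot: [179.9, 0.2, 106.5]
force: [-0.6, 0.5, 6.1]
grip_width: 0.014
gripper_force: 49.1
clock: 24.85
tool_pos: [0.5577, -0.1155, 0.0894]
eef_rot: [179.7, 0.4, 106.5]
force: [0.7, -0.4, -2.1]
grip_width: 0.0138
gripper_force: 49.0
{'clock': np.float64(24.85), 'joint_positions': array([-22.9008,  37.319 ,  97.134 ,  -0.1094,  45.0494, -39.2958]), 'tool_pos': array([ 0.5577, -0.1155,  0.0894]), 'eef_rot': array([179.6643,   0.3756, 106.4708]), 'force': array([ 0.694 , -0.373 , -2.0559]), 'grip_width': np.float64(0.0138), 'gripper_force': np.float64(48.9849)}
[ 0.51723543 -0.31832223]
cm [-18.29  -9.64   0.5 ] rv [0.34 0.37 1.47]
```

```bash
python3 -m handwheel '[[0,-3,-1.5,0,0,0,0],[0,-6.5,-3.3,0,0,0,0],[0,-10,-5.2,0,0,0,0],[0,-13.5,-7.1,0,0,0,0],[0,-16.5,-8.7,0,0,0,0]]'>/dev/null;python3 -m handwheel '[[0,-1,-0.5,0,0.1,0.1,0.7],[0,-1.8,-0.9,0.3,0.3,0.3,1.5],[0,-1.8,-0.9,0.3,0.3,0.3,1.5],[0,-1.8,-0.9,0.3,0.3,0.3,1.5]]';python3 - <<'E'
from h import *
s=st();a=np.radians(15);C=np.array([.525,-.3473,.034])
for n in('scene','top','wrist'):
    d=shot(n,n[0]+'11');w=pts(d).reshape(-1,3)-C;l=np.stack([np.cos(a)*w[:,0]+np.sin(a)*w[:,1],-np.sin(a)*w[:,0]+np.cos(a)*w[:,1],w[:,2]],1)*1000
    b=l[(l[:,2]>35)&(l[:,2]<80)&(abs(l[:,1])<16)&(abs(l[:,0])<62)&(abs(l[:,0])>16)]
    for sg in(-1,1):
        e=b[b[:,0]*sg>36]
        if len(e)>3:print(n,'ball',sg,len(e),e.mean(0).round(1),e.min(0).round(1),e.max(0).round(1))
    e=l[(l[:,2]>35)&(l[:,2]<75)&(l[:,1]>45)&(l[:,1]<110)&(abs(l[:,0])<15)]
    if len(e)>3:print(n,'tip',len(e),e.mean(0).round(1),e.min(0).round(1),e.max(0).round(1))
    e=l[(l[:,2]>-2)&(l[:,2]<9)&(l[:,1]>60)&(l[:,1]<100)&(abs(l[:,0])<25)]
    if len(e)>3:print(n,'saddle',len(e),e.mean(0).round(1),e.min(0).round(1),e.max(0).round(1))
E
```

```text
clock: 25.75
tool_pos: [0.5154, -0.3159, 0.0831]
eef_rot: [-179.7, -0.3, 105.0]
force: [0.4, 0.3, -1.5]
grip_width: 0.0137
gripper_force: 49.1
{'clock': np.float64(25.75), 'joint_positions': array([-42.0364,  40.0194,  91.3997,  -0.1358,  48.9824, -56.9669]), 'tool_pos': array([ 0.5154, -0.3159,  0.0831]), 'eef_rot': array([-179.6957,   -0.2812,  105.0192]), 'force': array([ 0.4156,  0.2921, -1.5128]), 'grip_width': np.float64(0.0137), 'gripper_force': np.float64(49.0704)}
scene ball 1 38 [45.1  8.1 56.6] [36.1 -0.4 48.7] [53.  13.6 62.1]
scene tip 141 [ 2.7 71.8 58.6] [-9.8 45.2 47.7] [ 9.8 96.2 72. ]
scene saddle 29 [ 2.  79.6  3.3] [-17.1  73.9  -1.5] [16.9 84.4  7.7]
top tip 8 [ 5.2 57.  58.6] [ 2.5 51.9 53.5] [ 7.4 61.3 60.3]
wrist ball -1 65 [-40.   10.3  52.2] [-44.9   8.2  49.5] [-36.2  12.3  56.5]
wrist ball 1 60 [38.3 11.1 52.4] [36.   8.5 48.9] [42.2 13.4 55.6]
wrist tip 5764 [-1.5 71.7 61. ] [-13.1  45.   48.8] [10.1 95.3 65.9]
wrist saddle 431 [-2.4 78.4  5.3] [-18.5  72.   -2. ] [14.3 83.4  7.8]
```

Run:
```python
from h import *
a=np.radians(15);C=np.array([.525,-.3473,.034])
d=dict(np.load('pics/w11.npz'));w=pts(d).reshape(-1,3)-C;l=np.stack([np.cos(a)*w[:,0]+np.sin(a)*w[:,1],-np.sin(a)*w[:,0]+np.cos(a)*w[:,1],w[:,2]],1)*1000
e=l[(l[:,2]>40)&(l[:,2]<75)&(abs(l[:,0])<15)]
for y in range(44,98,6):
    t=e[(e[:,1]>=y)&(e[:,1]<y+6)]
    if len(t)>10:print(y,len(t),'x5-95',np.percentile(t[:,0],[3,97]).round(1),'ztop',np.percentile(t[:,2],95).round(1))
d=dict(np.load('pics/s11.npz'));w=pts(d).reshape(-1,3)-C;l=np.stack([np.cos(a)*w[:,0]+np.sin(a)*w[:,1],-np.sin(a)*w[:,0]+np.cos(a)*w[:,1],w[:,2]],1)*1000
for lo,hi in((14,22),(22,30),(30,36),(38,52)):
    t=l[(l[:,0]>lo)&(l[:,0]<hi)&(l[:,1]>-6)&(l[:,1]<16)&(l[:,2]>40)&(l[:,2]<75)]
    if len(t):print('bar',lo,len(t),t.mean(0).round(1),t[:,2].max().round(1))
for y in range(44,98,8):
    t=l[(l[:,1]>=y)&(l[:,1]<y+8)&(abs(l[:,0])<13)&(l[:,2]>40)&(l[:,2]<72)]
    if len(t):print('shank s',y,len(t),np.median(t[:,0]).round(1),np.percentile(t[:,2],90).round(1))
```

```text
44 589 x5-95 [-10.7   7.2] ztop 66.1
50 547 x5-95 [-9.3  6.6] ztop 63.7
56 653 x5-95 [-9.8  6.7] ztop 63.8
62 764 x5-95 [-11.6   8.8] ztop 63.7
68 613 x5-95 [-9.5  6.5] ztop 63.8
74 678 x5-95 [-9.5  6.5] ztop 64.0
80 740 x5-95 [-9.4  6.4] ztop 64.0
86 717 x5-95 [-9.4  6.3] ztop 63.8
92 544 x5-95 [-8.6  5.6] ztop 63.3
bar 14 15 [17.5  8.3 56.8] 62.1
bar 22 14 [25.7  7.3 56.6] 60.4
bar 30 11 [32.4  8.2 55.7] 61.1
bar 38 33 [45.9  8.1 56.5] 62.1
shank s 44 24 4.7 63.1
shank s 52 20 3.3 61.7
shank s 60 20 4.2 61.3
shank s 68 24 4.9 62.5
shank s 76 18 3.5 61.4
shank s 84 21 4.3 63.6
shank s 92 19 1.0 61.7
```

The screw is level and aligned in yaw with the cradle. It needs 6.4 mm towards -y, then down 55.8 mm.

```bash
python3 -m handwheel '[[0,-0.64,0,0,0,0,0],[0,-0.64,0,1,0,0,0],[0,-0.64,0,2.2,0,0,0],[0,-0.64,0,3.4,0,0,0],[0,-0.64,0,4.3,0,0,0]]';python3 -m handwheel '[[0,0,0,0.3,0,0,0],[0,0,0,0.5,0,0,0],[0,0,0,0.7,0,0,0]]';python3 -m handwheel '[[0,0,0,0.2,0,0,0],[0,0,0,0.35,0,0,0],[0,0,0,0.5,0,0,0],[0,0,0,0.5,0,0,0]]'
```

```text
clock: 26.4
tool_pos: [0.5163, -0.323, 0.039]
eef_rot: [-179.7, -0.3, 105.0]
force: [-0.5, 0.3, -2.0]
grip_width: 0.0141
gripper_force: 49.1
clock: 26.7
tool_pos: [0.5173, -0.3239, 0.0338]
eef_rot: [-179.8, -0.1, 105.0]
force: [0.0, -0.3, -1.4]
grip_width: 0.0138
gripper_force: 49.5
clock: 27.1
tool_pos: [0.5175, -0.324, 0.0296]
eef_rot: [-179.8, -0.1, 105.0]
force: [0.2, 1.4, 2.3]
grip_width: 0.014
gripper_force: 51.0
```

```bash
python3 -m handwheel '[[0,0,0,0.1,0,0,0],[0,0,0,0.15,0,0,0],[0,0,0,0.15,0,0,0]]'
python3 - <<'E'
from h import *
a=np.radians(15);C=np.array([.525,-.3473,.034])
for n in('wrist','scene'):
    d=shot(n,n[0]+'12');w=pts(d).reshape(-1,3)-C;l=np.stack([np.cos(a)*w[:,0]+np.sin(a)*w[:,1],-np.sin(a)*w[:,0]+np.cos(a)*w[:,1],w[:,2]],1)*1000
    e=l[(l[:,2]>-6)&(l[:,2]<14)&(abs(l[:,0])<25)]
    for y in range(52,98,4):
        t=e[(e[:,1]>=y)&(e[:,1]<y+4)]
        if len(t)>5:print(n,y,len(t),'x',np.percentile(t[:,0],[3,50,97]).round(1),'ztop',np.percentile(t[:,2],95).round(1))
    t=l[(l[:,0]>30)&(l[:,0]<56)&(l[:,1]>-25)&(l[:,1]<20)&(l[:,2]>-4)&(l[:,2]<14)]
    for y in range(-24,20,4):
        k=t[(t[:,1]>=y)&(t[:,1]<y+4)]
        if len(k):print(n,'bar/cheek',y,len(k),k[:,2].max().round(1),k[:,2].mean().round(1))
E
```

```text
clock: 27.4
tool_pos: [0.5175, -0.324, 0.0294]
eef_rot: [-179.8, -0.1, 105.0]
force: [-1.9, 2.9, 10.5]
grip_width: 0.0138
gripper_force: 51.8
wrist 52 542 x [-12.2  -1.8   8.5] ztop 9.5
wrist 56 458 x [-10.4  -1.5   7. ] ztop 9.6
wrist 60 429 x [-9.7 -1.8  6.2] ztop 9.6
wrist 64 419 x [-9.8 -1.8  6.2] ztop 9.7
wrist 68 442 x [-9.8 -1.8  6.1] ztop 9.7
wrist 72 794 x [-17.3  -1.8  13.4] ztop 9.5
wrist 76 877 x [-17.3  -1.8  13.6] ztop 9.5
wrist 80 969 x [-17.5  -1.8  13.5] ztop 8.7
wrist 84 500 x [-8.9 -1.8  5.2] ztop 8.9
wrist bar/cheek -4 1 -3.3 -3.3
wrist bar/cheek 0 56 2.3 -1.7
wrist bar/cheek 4 3 -0.6 -1.1
wrist bar/cheek 8 188 5.2 3.7
wrist bar/cheek 12 789 5.4 1.3
scene 52 14 x [-6.3  4.9  9.1] ztop 9.1
scene 56 8 x [-4.1  5.5  8.3] ztop 8.9
scene 60 9 x [-4.3  3.3  8. ] ztop 7.7
scene 64 9 x [-2.1  5.8  8. ] ztop 9.4
scene 68 8 x [-7.8  1.4  6.1] ztop 8.7
scene 72 16 x [-15.5   5.4  16.1] ztop 9.0
scene 76 17 x [-13.7   3.5  13.9] ztop 9.1
scene 80 19 x [-15.    9.4  17.6] ztop 7.8
scene 84 17 x [-10.1   3.3  12. ] ztop 7.0
scene bar/cheek -24 1 -0.8 -0.8
scene bar/cheek -20 7 3.8 2.0
scene bar/cheek -16 18 3.9 1.1
scene bar/cheek -8 9 7.4 5.0
scene bar/cheek -4 13 8.6 4.7
scene bar/cheek 0 15 7.6 2.6
scene bar/cheek 4 6 3.6 0.6
scene bar/cheek 8 4 2.7 2.4
scene bar/cheek 12 19 5.0 1.4
scene bar/cheek 16 2 1.7 -0.3
```

The screw is seated: the shank is centred in the saddle, the bar is between the cheeks, and there is a light contact force. I release and retreat.

```bash
python3 -m handwheel '[[0.2,0,0,0,0,0,0],[0.3,0,0,0,0,0,0],[0.35,0,0,0,0,0,0],[0.4,0,0,0,0,0,0],[0.4,0,0,0,0,0,0]]';python3 -m handwheel '[[0.4,0,0,-1,0,0,0],[0.4,0,0,-3,0,0,0],[0.4,0,0,-7,0,0,0],[0.4,-3,0,-11,0,0,0],[0.4,-7,0,-14,0,0,0]]';python3 -m handwheel '[[0.4,0,0,0,0,0,0],[0.4,0,0,0,0,0,0]]'
python3 - <<'E'
from h import *
a=np.radians(15);C=np.array([.525,-.3473,.034])
for n in('wrist','scene','top'):
    d=shot(n,n[0]+'13');w=pts(d).reshape(-1,3)-C;l=np.stack([np.cos(a)*w[:,0]+np.sin(a)*w[:,1],-np.sin(a)*w[:,0]+np.cos(a)*w[:,1],w[:,2]],1)*1000
    e=l[(l[:,2]>-6)&(l[:,2]<14)&(abs(l[:,0])<25)]
    for y in range(16,98,8):
        t=e[(e[:,1]>=y)&(e[:,1]<y+8)]
        if len(t)>5:print(n,y,len(t),'x',np.percentile(t[:,0],[3,50,97]).round(1),'ztop',np.percentile(t[:,2],95).round(1))
    for lo,hi in((-53,-37),(-34,-14),(14,34),(37,53)):
        t=l[(l[:,0]>lo)&(l[:,0]<hi)&(abs(l[:,1])<11)&(l[:,2]>0)&(l[:,2]<16)]
        if len(t):print(n,'bar',lo,len(t),t.mean(0).round(1),np.percentile(t[:,2],95).round(1))
# bystanders moved? compare top before/after
A0=pts(dict(np.load('pics/top0.npz')));A1=pts(dict(np.load('pics/t13.npz')))
for k,(u,v) in dict(tin=(217,118),sp_white=(270,130),sp_grey=(260,250),sp_wood=(157,250),hoops=(372,96),driver=(385,269)).items():
    f=lambda W:[W[v-25:v+26,u-28:u+29].reshape(-1,3)[(W[v-25:v+26,u-28:u+29,2].ravel()>.008)&(W[v-25:v+26,u-28:u+29,2].ravel()<.08)]][0]
    p,q=f(A0),f(A1);print(k,len(p),len(q),p.mean(0).round(4),q.mean(0).round(4))
E
```

```text
clock: 28.0
tool_pos: [0.5163, -0.3228, 0.027]
eef_rot: [-179.7, -0.3, 105.0]
force: [-2.9, 2.0, 2.0]
grip_width: 0.0343
gripper_force: 1.5
clock: 28.5
tool_pos: [0.5376, -0.3918, 0.1713]
eef_rot: [-179.9, 0.1, 105.1]
force: [1.4, -0.7, -1.0]
grip_width: 0.0338
gripper_force: 0.0
clock: 28.7
tool_pos: [0.537, -0.3935, 0.1693]
eef_rot: [-179.9, 0.1, 104.9]
force: [0.2, 0.5, -0.5]
grip_width: 0.0341
gripper_force: 0.0
wrist 16 247 x [-9.2 -1.3  6. ] ztop 9.2
wrist 24 264 x [-9.1 -1.6  5.9] ztop 9.3
wrist 32 270 x [-9.  -1.9  5.9] ztop 9.6
wrist 40 310 x [-9.7 -1.9  5.8] ztop 10.0
wrist 48 345 x [-11.7  -1.9   8.5] ztop 9.9
wrist 56 305 x [-9.4 -1.8  5.7] ztop 9.8
wrist 64 339 x [-10.   -1.8   5.7] ztop 10.0
wrist 72 610 x [-17.3  -1.8  13.5] ztop 9.8
wrist 80 339 x [-17.   -1.8  13.3] ztop 9.3
wrist bar -53 412 [-44.7  -1.3   6.1] 8.8
wrist bar -34 374 [-24.1  -1.1   6.3] 8.2
wrist bar 14 383 [24.  -1.1  6.4] 8.2
wrist bar 37 351 [42.8 -1.1  6.1] 8.9
scene 16 16 x [-4.5  4.6 14.9] ztop 8.3
scene 24 18 x [-6.3  2.4  6.8] ztop 8.3
scene 32 16 x [-1.4  3.8  8.7] ztop 9.3
scene 40 19 x [-7
[... 468 characters left out ...]
 32 18 x [-8.6  0.1  6. ] ztop 8.3
top 40 21 x [-9.  -1.7  7.1] ztop 8.4
top 48 13 x [-5.9  1.   6.7] ztop 8.1
top bar -53 27 [-45.   -0.7   5.1] 8.8
top bar -34 26 [-23.6  -0.8   5.3] 9.9
top bar 14 26 [24.2 -0.3  4.7] 8.0
top bar 37 24 [43.2 -0.4  5. ] 7.9
tin 573 577 [0.7542 0.1254 0.0469] [0.7541 0.1253 0.0465]
sp_white 174 174 [ 0.7223 -0.0162  0.0461] [ 0.7225 -0.0162  0.0458]
sp_grey 161 159 [0.3956 0.0105 0.0495] [0.3956 0.0106 0.0495]
sp_wood 244 240 [0.4142 0.2736 0.0412] [0.4141 0.2737 0.042 ]
hoops 392 395 [ 0.8018 -0.3059  0.025 ] [ 0.8015 -0.3058  0.0248]
driver 316 0 [ 0.3483 -0.327   0.021 ] [nan nan nan]<stdin>:16: RuntimeWarning: Mean of empty slice.
  ret = um.true_divide(
```

The screw lies home: the bar is level on both ledges and the shank is in the saddle over the plunger. The spools, tin and hoops have not moved. The arm hides the driver in the last top view, but nothing went near it. I hand in.

```bash
python3 -c "
from h import *
print(job_done())"
```

```text
the job is handed in; nothing more can be done
None
```

I unscrewed the clamp screw, laid it flat on the mat and let go, then laid it home in the cradle; by the cameras it is seated over the plunger (not read directly), and the job was handed in at about 29 s with no result reported. One push peaked at about 108 N at the wrist against the 120 N limit.

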